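# Pack the cream pot fittings into the gift box

## Robot

A 7-joint arm with a two-finger parallel gripper is mounted at the origin on the work surface. World frame = base frame: x ahead of the robot, y to its left, z up, the work surface at z = 0. Lengths are in mm, angles in rad, forces in N, time in s.
With the tool pointing down it reaches from about 350 to 900 mm from the base axis. Payload 7.2 kg.
Tool frame: the origin (TCP) lies at the very end of the fingers, on their centre line; the grasp point (between the pads) lies behind it (ctrl.pinch_z is the z of the grasp point in the tool frame, in mm); z points along the fingers, y is the direction in which the jaws open and shut (so a half turn about z gives the same grasp; the last joint's range is limited). The gripper opens to 85 mm and grips with 20 to 120 N. Pads are 22 mm wide; open, the fingers measure 114 mm over their backs; the gripper's body (76 mm by 85 mm) begins 54 mm behind the grasp point. The pads swing forward as they close: fully open they stand 13 mm farther back than shut.
Start: joints at [1.147, 0.411, -0.013, 1.596, 0.006, 1.134, -0.082], TCP at [217.701, -585.863, 231.297] pointing down, gripper open.
Joint ranges: [-2.95, 2.95], [-0.29, 1.99], [-1.47, 1.44], [0.14, 2.54], [-1.03, 4.17], [0.13, 1.85], [-2.86, 2.86]. Speed limits (rad/s): [2.39, 2.39, 3.01, 3.01, 3.14, 3.14, 3.14].

## Interface

Orientations are given as a unit quaternion [x, y, z, w].
In Python, from cell import ctrl gives the robot as it stands. The module is installed in compiled form; this text tells all that it offers.
- The arm moves only by the tool move_arm, never from a script. Its argument "targets" is a list of rows, each a list of 5 numbers: the shift along the tool's x, y, z in cm, then the turn about the tool's z in rad, then the finger opening in cm, from 0 to 8.54. In form: [[tx, ty, tz, twist, jaw], ...]. A call has 1 to 10 rows; each row shifts and turns the pose as measured when the row begins, along the tool's axes as they then stand; what a row does not reach is not made up. A row lasts 1/8 s, in which the tool goes at most 62.5 mm and 10.7 degrees, less where a joint would pass 70% of its speed; a pose out of reach is approached as far as the arm can. A call is refused whole if a number of a shift passes 6.25 or a number of a turn 0.188, either way. A call with a gripper value outside its range is refused whole. The fingers move at their own pace and stop on an object; the grip force is fixed at half the most. Time passes only in rows, so rows that do not move let the fingers close. It gives the time, the measured TCP pose, the force and the opening at its end, in the units of the state.
- ctrl.state(): the state, without advancing time (a new reading comes with each control period).
- ctrl.capture(name): name is "side" or "top"; returns (picture, depth): 480x640x3 uint8, blue, green, red; 480x640 float32, mm along the optical axis (not along the pixel's ray), 0 where there is no reading.
- ctrl.camera_info(name): a dict with "camera_matrix" (3x3 intrinsics, pixels), "rvec" (rotation vector, rad) and "tvec" (3), from world to camera coordinates, as OpenCV has them. Camera axes: x right, y down, z forward; pixel columns grow to the right and rows downward; lengths in mm; the calibration is good to about 2 mm. A picture is of the moment at which its call begins. camera_info takes no time and is no camera call.
- ctrl.sign_off(): hands the job in, once; it reports no verdict.
The state is a dict: "clock": time; "joint_positions": joint angles; "joint_vel": joint speeds; "effort": joint torques, N m; "ee_pos": TCP position; "ee_rot": TCP orientation; "ft_force": force on the tool from outside, world axes, zero at the start; "wrist_torque": the same for the moment, N m; "grip_width": opening from 0.0 (shut) to 1.0 (fully open).
Only numpy, scipy, OpenCV 4.12 (cv2) and the standard library are available. Lean on these libraries where they do the work, as an engineer would, in place of code of your own. Each camera call takes 0.05 s, during which the arm holds its last target.

## Task

Pack the cream cookware fittings for this order: put the loose cream pan handle, side handle, lid knob and case of screws into the open gift box, each right way up and fully down in the foam cut-out made for it. Set them down rather than dropping them, and leave the charcoal and sage green fittings of the other orders where they lie.

Things in the scene. Friction and masses are not known exactly. Their poses are not given: they have to be found in the camera images.
- carton: Shallow kraft gift-box base, open top, fixed to the bench, any yaw. 224 x 208 mm (x, y), walls 4 mm thick, 22 high. Origin: centre of its underside; z up. Floor 4 mm thick; on it a dark grey foam sheet, 8 mm thick (top at 12 mm), with four cut-outs showing the floor: 12 mm of play round each fitting, either way round. Held by their upper half, fittings keep the fingers clear of the foam.
- handle_cream_c (a point): Pan handle lying level, cream grip, grey button on top, grey steel clamp at its +x end. 150 mm long (x), 30 wide (y), 36 high; 140 g. Point: centre, half-way up; z up. Its cut-out in the box: 174 x 54 mm, long along box x, centre at box (0, +58) mm.
- side_cream_c (a point): Side handle, cream, a bridge on two feet: bar 84 mm long (x), 20 wide (y), 30 to 46 mm above the underside, open below; feet 30 mm wide (y), 6 thick. 70 g. Point: 23 mm above the underside (15 mm below the bar's middle); z up. Its cut-out in the box: 108 x 54 mm, long along box y, centre at box (-70, -32) mm.
- knob_cream_c (a point): Mushroom lid knob, cream, round about z (up), 44 mm high: foot 36 mm across, neck 22, head 44 across from 24 to 37 mm above the underside. 60 g. Point: on the axis, half-way up. Its cut-out in the box: round, 60 mm across, centre at box (+67, -32) mm.
- case_cream_c (a point): Small closed case of screws, cream, grey seam and latch: 62 mm long (x), 38 wide (y), 40 high; 120 g. Point: centre, half-way up; z up. Its cut-out in the box: 84 x 60 mm, long along box y, centre at box (-3, -32) mm.
- handle_charcoal_c (a point): Pan handle lying level, charcoal black grip, grey button on top, grey steel clamp at its +x end. 150 mm long (x), 30 wide (y), 36 high; 140 g. Point: centre, half-way up; z up. Of another order: leave it where it lies.
- side_charcoal_c (a point): Side handle, charcoal black, a bridge on two feet: bar 84 mm long (x), 20 wide (y), 30 to 46 mm above the underside, open below; feet 30 mm wide (y), 6 thick. 70 g. Point: 23 mm above the underside (15 mm below the bar's middle); z up. Of another order: leave it where it lies.
- knob_sage_c (a point): Mushroom lid knob, sage green, round about z (up), 44 mm high: foot 36 mm across, neck 22, head 44 across from 24 to 37 mm above the underside. 60 g. Point: on the axis, half-way up. Of another order: leave it where it lies.
- case_sage_c (a point): Small closed case of screws, sage green, grey seam and latch: 62 mm long (x), 38 wide (y), 40 high; 120 g. Point: centre, half-way up; z up. Of another order: leave it where it lies.
Not all that is in view belongs to the job. What is shaped like the part that bears side_cream_c but purple is not meant.

How it is judged:
By the outcome, as a careful person would: the job done as asked, in the order asked, and still so for the second after the job is handed in, with the robot touching nothing.
It also fails if it takes over 109 s, if anything falls off the work surface, if the arm or the gripper's body presses on something with over 40 N, if the wrist force passes 120 N, or if a joint passes its speed limit or range.

## Working session

There is one attempt and no reset: what is moved stays moved. The work goes in short steps, Python scripts to look and compute and a tool call to move; the robot and the scene stay as the last step left them, time stands still between calls to the robot, and variables do not carry over. Pictures are saved under pics/ and viewed, and the job is handed in when it is done.

Besides the shell and the picture viewer there is one more tool, called after ">>>" as name([rows], argument=value, ...), one row to a line, values as JSON. move_arm: Moves the arm, as the interface text tells. Its arguments: {"type":"object","properties":{"targets":{"type":"array","items":{"type":"array","items":{"type":"number"}}}},"required":["targets"]}

```bash
mkdir -p pics; cat > h.py <<'E'
import numpy as np, cv2
from cell import ctrl
def cam(n):
    i=ctrl.camera_info(n);K=np.array(i["camera_matrix"],float);R=cv2.Rodrigues(np.array(i["rvec"],float))[0];t=np.array(i["tvec"],float).ravel()
    return K,R,t
def ray(n,uv,z):
    K,R,t=cam(n);c=-R.T@t;uv=np.atleast_2d(uv).astype(float)
    d=(R.T@np.linalg.inv(K)@np.c_[uv,np.ones(len(uv))].T).T
    return c+d*((z-c[2])/d[:,2])[:,None]
def proj(n,P):
    K,R,t=cam(n);q=(R@np.atleast_2d(P).T).T+t;q=(K@q.T).T;return q[:,:2]/q[:,2:]
def cloud(n,dep):
    K,R,t=cam(n);v,u=np.mgrid[0:480,0:640];p=np.stack([u,v,np.ones_like(u)],-1)@np.linalg.inv(K).T*dep[...,None]
    return (p-t)@R
E
python3 - <<'E'
from h import *
s=ctrl.state();print(s, ctrl.pinch_z)
for n in("top","side"):
    im,d=ctrl.capture(n);cv2.imwrite(f"pics/{n}0.png",im);np.savez(f"{n}0.npz",im=im,d=d)
    K,R,t=cam(n);print(n,-R.T@t,K[0,0],R[2])
E
```

```text
{'clock': 0.0, 'joint_positions': array([ 1.14677146,  0.41190724, -0.01268723,  1.59705823,  0.00563647,
        1.13429873, -0.08223962]), 'joint_vel': array([-5.60181514e-04, -1.08857023e-04, -2.88776577e-05, -1.33400823e-03,
        1.27770880e-03, -4.33049802e-04, -1.06634159e-03]), 'effort': array([ 8.25157222e-04, -6.00619769e+01,  6.81324396e-01, -2.99414617e+01,
        1.34258129e-02,  1.06260102e-02,  7.39757866e-06]), 'ee_pos': array([ 217.48819708, -585.40297417,  230.44283949]), 'ee_rot': array([ 9.84216919e-01,  1.76964367e-01, -2.22362762e-04, -7.87282259e-04]), 'ft_force': array([ 0.2005513 , -0.3566339 , -0.26185268]), 'wrist_torque': array([-0.01985661,  0.02698017, -0.00114737]), 'grip_width': 1.0033373341540894} -18.700000000000003
top [ 452.97051173 -100.1757156  1227.8166117 ] 612.3870806542598 [ 0.08164827  0.00439668 -0.99665151]
side [233.32369132 710.94025003 779.44178602] 565.4461424465815 [ 0.27895661 -0.71845213 -0.63718895]
```

View pics/top0.png

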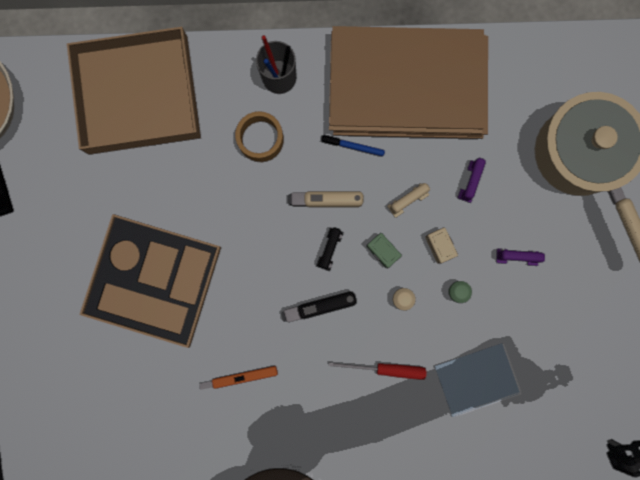

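View pics/side0.png

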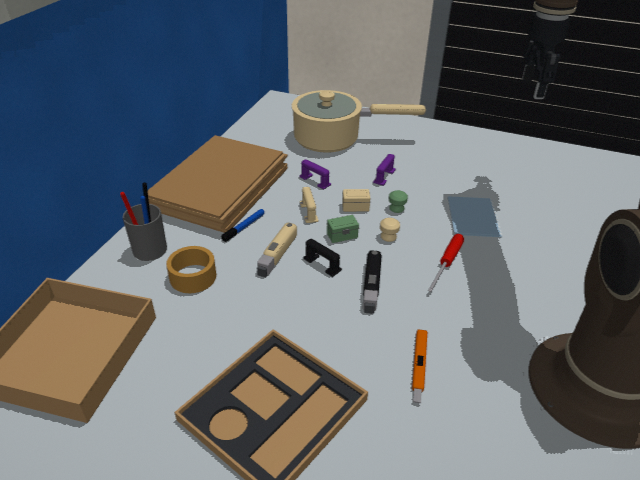

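```bash
cat > meas.py <<'E'
from h import *
D=np.load("top0.npz");im,d=D["im"],D["d"];P=cloud("top",d)
hsv=cv2.cvtColor(im,cv2.COLOR_BGR2HSV)
print("bench z",[P[v,u].round(1) for u,v in((250,250),(560,330),(300,420))])
for u,v in((330,199),(410,199),(443,245),(404,299),(384,250),(320,305),(460,292),(330,249)):
    print(u,v,hsv[v,u],P[v,u].round(1))
z=P[...,2]
for name,(u,v) in dict(handle=(328,199),side=(410,198),case=(443,245),knob=(404,299),case_sage=(384,250),handle_ch=(320,305),knob_sage=(460,292),side_ch=(330,249)).items():
    m=((z>6)&(d>0)).astype(np.uint8)
    n,l=cv2.connectedComponents(m)
    k=l[v,u]; 
    if k==0: print(name,"none");continue
    mm=l==k
    pts=P[mm];zt=np.percentile(pts[:,2],97)
    top=pts  # all
    r=cv2.minAreaRect(pts[:,:2].astype(np.float32))
    hi=pts[pts[:,2]>zt-6]; r2=cv2.minAreaRect(hi[:,:2].astype(np.float32))
    print(name,mm.sum(),"ztop",zt.round(1),"all",np.round(r[0],1),np.round(r[1],1),round(r[2],1),"hi",np.round(r2[0],1),np.round(r2[1],1),round(r2[2],1),"mean",hi.mean(0).round(1))
E
python3 meas.py
python3 - <<'E'
from h import *
im=cv2.imread("pics/top0.png");cv2.imwrite("pics/crop1.png",cv2.resize(im[140:340,280:560],(800,571),interpolation=cv2.INTER_CUBIC))
im2=cv2.imread("pics/top0.png");cv2.imwrite("pics/crop2.png",cv2.resize(im[200:360,70:270],(750,600),interpolation=cv2.INTER_CUBIC))
E
```

```text
bench z [array([542.1,  45.7,   1.2]), array([ 366.4, -566.9,   -1. ]), array([204.7, -46.7,   0.3])]
330 199 [ 19  67 155] [ 635.8 -117.4   35.6]
410 199 [ 19  66 155] [ 629.5 -272.5   48.2]
443 245 [ 19  65 154] [ 538.4 -333.1   46. ]
404 299 [ 20  63 155] [ 436.5 -254.1   43.7]
384 250 [ 56  53 106] [ 532.2 -219.4   39.6]
320 305 [150  13  20] [429.2 -92.2  35.3]
460 292 [ 57  48 106] [ 447.  -362.    44.8]
330 249 [120  10  25] [ 536.4 -114.5   48.8]
handle 1173 ztop 40.6 all [ 640.8 -107.5] [147.2  35.4] 88.8 hi [ 637.8 -110.5] [139.6  28. ] 88.7 mean [ 637.9 -121.6   37.4]
side 507 ztop 50.3 all [ 633.  -274.9] [31.2 85.1] 32.8 hi [ 633.7 -273.7] [19.1 81.5] 32.7 mean [ 633.2 -272.9   47.1]
case 724 ztop 45.1 all [ 540.9 -336.5] [62.6 48.2] 21.8 hi [ 539.4 -332.4] [61.  38.4] 22.9 mean [ 539.9 -332.1   41.8]
knob 409 ztop 47.3 all [ 435.1 -253.5] [42.5 45.4] 88.8 hi [ 436.5 -253.2] [37.6 37. ] 26.9 mean [ 437.  -254.1   44. ]
case_sage 678 ztop 45.1 all [ 532.2 -218.3] [68.2 40.9] 40.5 hi [ 532.4 -219.3] [61.3 37.7] 40.0 mean [ 532.6 -219.2   41.8]
handle_ch 1125 ztop 41.0 all [426.  -88.9] [ 32.3 149.7] 12.3 hi [427.3 -94.1] [ 27.7 135.3] 13.1 mean [ 428.7 -103.2   37.6]
knob_sage 415 ztop 46.8 all [ 449.3 -364.1] [43.1 45.4] 77.5 hi [ 449.3 -363.1] [34.7 38.3] 54.7 mean [ 448.2 -363.8   43.7]
side_ch 501 ztop 50.0 all [ 539.9 -113.9] [29.3 84.1] 68.7 hi [ 539.5 -113.3] [19.1 82.8] 68.8 mean [ 539.3 -113.5   46.8]
```

View pics/crop1.png

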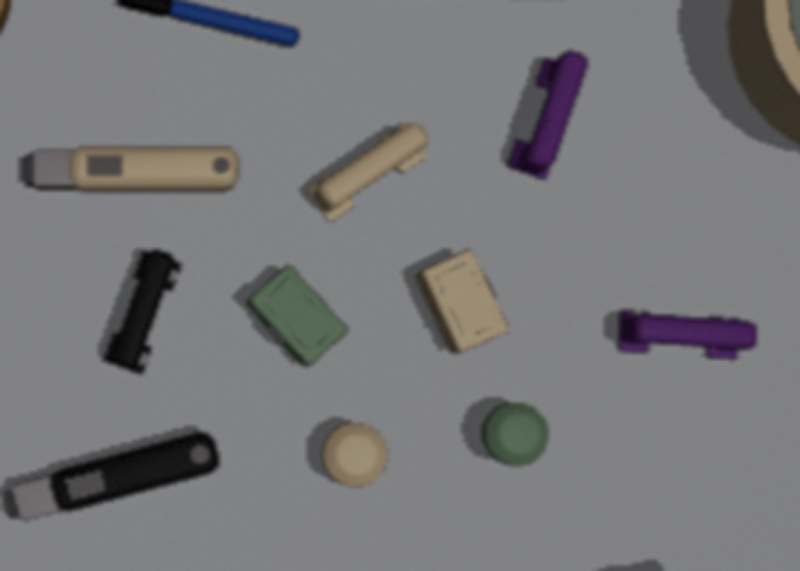

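View pics/crop2.png

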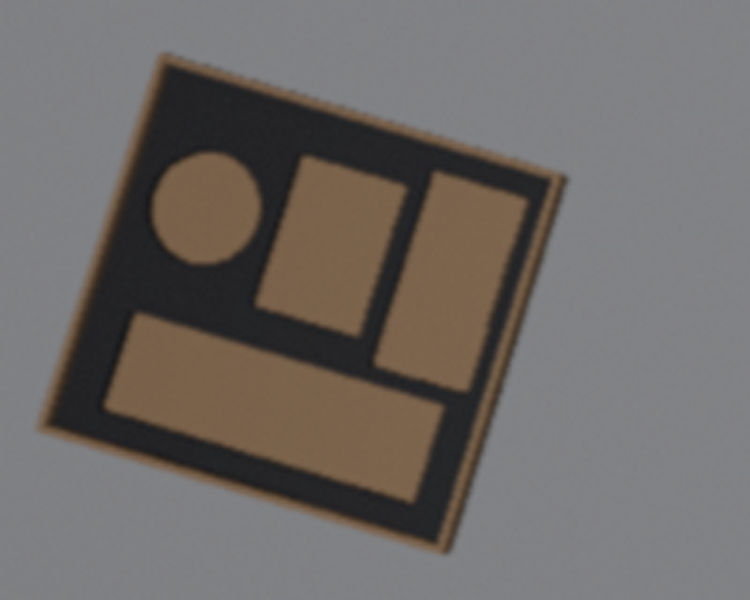

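```bash
cat > box.py <<'E'
from h import *
D=np.load("top0.npz");im=D["im"]
hsv=cv2.cvtColor(im,cv2.COLOR_BGR2HSV)
roi=np.zeros((480,640),np.uint8);roi[205:355,75:230]=1
m=((hsv[...,1]>70)&(hsv[...,2]>70)).astype(np.uint8)*roi
n,l,st,ce=cv2.connectedComponentsWithStats(m)
for k in range(1,n):
    if st[k,4]<100: continue
    c=max(cv2.findContours((l==k).astype(np.uint8),0,1)[0],key=cv2.contourArea)[:,0]
    w=ray("top",c,4)[:,:2].astype(np.float32); r=cv2.minAreaRect(w); print(st[k],np.round(r[0],1),np.round(r[1],1),round(r[2],1), ray("top",ce[k],4)[0].round(1))
# dark foam hull at z=12
md=((hsv[...,2]<60)).astype(np.uint8)*roi
c=max(cv2.findContours(md,0,1)[0],key=cv2.contourArea)[:,0]
w=ray("top",c,12)[:,:2].astype(np.float32); r=cv2.minAreaRect(w);print("foam",r)
# Known fit
A=[];B=[]
E
python3 box.py
```

```text
[ 81 215 139 132 969] [486.9 246. ] [228. 209.] 71.8 [481.1 232.2   4. ]
[111 241  29  30 680] [537.9 296.4] [56.3 58.4] 89.8 [538.5 297.1   4. ]
[ 138  242   41   48 1247] [516.7 230.5] [59.1 84.7] 71.8 [516.6 230.6   4. ]
[ 170  246   41   59 1450] [495.6 166.6] [ 53.5 109.3] 71.8 [495.6 166.8   4. ]
[  98  283   90   51 2374] [431.8 261.3] [173.3  54.1] 71.8 [431.7 261.1   4. ]
foam ((486.9537353515625, 245.03651428222656), (214.32691955566406, 199.28077697753906), 71.684814453125)
```

```bash
cat >> h.py <<'E'
def plan(x,y,z,th):
    s=ctrl.state();p=s["ee_pos"]
    from scipy.spatial.transform import Rotation as Ro
    R=Ro.from_quat(s["ee_rot"]).as_matrix();d=R.T@(np.array([x,y,z])-p)/10
    th0=np.degrees(np.arctan2(R[1,0],R[0,0]));tw=-np.radians((th-th0+180)%360-180)
    print("t",round(s["clock"],2),"pos",p.round(1),"th",round(th0,1),"tilt",R[:,2].round(3),"F",s["ft_force"].round(1),"g",round(s["grip_width"],3),"j7",round(s["joint_positions"][6],2))
    print("shift cm",d.round(2),"twist",round(tw,3),"min rows shift",int(np.ceil(np.linalg.norm(d)/6.2)),"turn",int(np.ceil(abs(tw)/.186)))
E
python3 - <<'E'
from h import *
im=np.load("side0.npz")["im"].copy()
pts=[]
def rectpts(c,l,w,a,z):
    a=np.radians(a);u=np.array([np.cos(a),np.sin(a)]);v=np.array([-u[1],u[0]])
    return [np.r_[np.array(c)+su*l/2*u+sv*w/2*v,z] for su,sv in((1,1),(-1,1),(-1,-1),(1,-1))]
for P in(rectpts((637.8,-107.5),150,30,88.8,36),rectpts((633.7,-273.7),84,20,122.8,46),rectpts((539.4,-332.3),62,38,22.9,40),rectpts((495.6,166.7),108,54,161.8,4),rectpts((431.8,261.2),174,54,71.8,4),[(436.5+22*np.cos(t),-253.5+22*np.sin(t),37) for t in np.linspace(0,6.28,30)]):
    q=proj("side",np.array(P));cv2.polylines(im,[np.int32(q*8).reshape(-1,1,2)],True,(0,0,255),1,cv2.LINE_AA,3)
cv2.imwrite("pics/ov.png",cv2.resize(im[140:480,170:450],(494,600),interpolation=cv2.INTER_CUBIC))
plan(637.8,-107.5,120,88.8)
E
```

```text
t 0.1 pos [ 217.5 -585.5  230.5] th 20.4 tilt [-0.001  0.001 -1.   ] F [-0.4 -0.1 -0.3] g 1.0 j7 -0.08
shift cm [ 56.05 -30.14  11.09] twist -1.194 min rows shift 11 turn 7
```

View pics/ov.png

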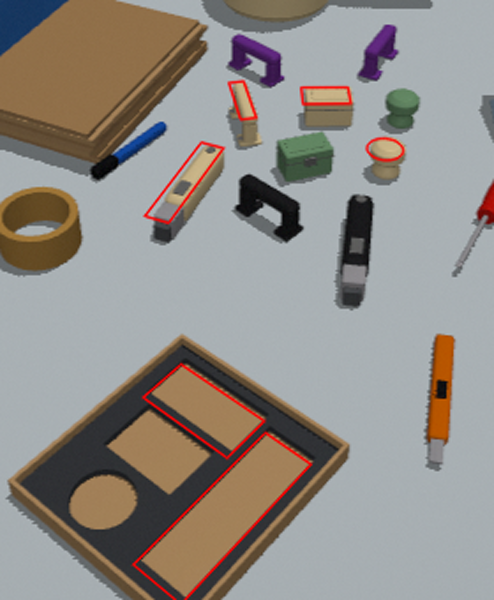

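Candidates in the top view, with my choice by colour and by lying loose on the bench:
- **Pan handles:** cream (328,199) chosen. Charcoal is at (320,305), and (630,230) is on the pan.
- **Side handles:** cream (410,198) chosen. Charcoal is at (330,249), purple at (474,180) and (521,256).
- **Knobs:** cream (404,299) chosen. Sage is at (460,292), and the pan lid's knob is at (606,137).
- **Cases:** cream (443,245) chosen. Sage is at (384,250).
- **Box:** the one with foam at (150,280), not the empty tray at (135,90).

The close crops confirm these choices. The side-view overlay agrees with the measured positions to a few mm.

>>> move_arm([
  [4.7,-2.5,0.6,0,8.5],
  [4.7,-2.5,0.6,0,8.5],
  [4.7,-2.5,0.6,0,8.5],
  [4.7,-2.5,0.6,0,8.5],
  [4.7,-2.5,0.6,0,8.5],
  [4.7,-2.5,0.6,0,8.5],
  [4.7,-2.5,0.6,0,8.5],
  [4.7,-2.5,0.6,0,8.5],
  [4.7,-2.5,0.6,0,8.5],
  [4.7,-2.5,0.6,0,8.5],
])

```text
clock: 1.35
ee_pos: [577.3, -180.5, 165.1]
ee_rot: [0.985, 0.171, -0.003, -0.001]
ft_force: [1.1, -0.8, -0.1]
grip_width: 1.001
```

```bash
python3 -c "
from h import *
plan(637.8,-107.5,120,88.8)"
```

```text
t 1.35 pos [ 577.3 -180.5  165.1] th 19.7 tilt [-0.006  0.002 -1.   ] F [ 1.1 -0.8 -0.1] g 1.001 j7 -1.09
shift cm [ 8.18 -4.81  4.49] twist -1.205 min rows shift 2 turn 7
```

>>> move_arm([
  [4.1,-2.4,1.5,0,8.5],
  [4.1,-2.4,1.5,0,8.5],
  [0,0,0,-0.185,8.5],
  [0,0,0,-0.185,8.5],
  [0,0,0,-0.185,8.5],
  [0,0,0,-0.185,8.5],
  [0,0,0,-0.185,8.5],
  [0,0,0,-0.185,8.5],
  [0,0,0,-0.1,8.5],
  [0,0,0,0,8.5],
])

```text
clock: 2.6
ee_pos: [639.3, -96.9, 127.1]
ee_rot: [0.705, 0.709, -0.003, -0.007]
ft_force: [-0.0, -0.8, -0.0]
grip_width: 0.999
```

```bash
python3 -c "
from h import *
plan(637.8,-107.5,11,88.8)
im,d=ctrl.capture('top');cv2.imwrite('pics/a1.png',cv2.resize(im[120:280,230:470],(780,520)))"
```

```text
t 2.6 pos [639.3 -96.9 127.1] th 90.4 tilt [-0.015  0.006 -1.   ] F [-0.  -0.8 -0. ] g 0.999 j7 -0.17
shift cm [-1.13  0.02 11.6 ] twist 0.027 min rows shift 2 turn 1
```

View pics/a1.png

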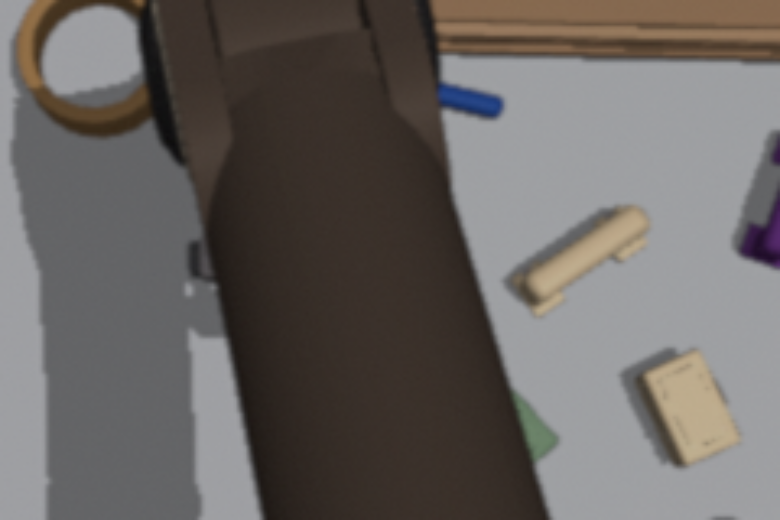

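The arm hides the handle from above; only the clamp shows, at crop (203,260). The pose matches the measurement, so I'm descending.

>>> move_arm([
  [-1.1,0,3.0,0.027,8.5],
  [0,0,3.0,0,8.5],
  [0,0,2.5,0,8.5],
  [0,0,1.5,0,8.5],
  [0,0,0.8,0,8.5],
  [0,0,0,0,8.5],
])

```text
clock: 3.4
ee_pos: [638.8, -107.6, 16.8]
ee_rot: [0.719, 0.695, -0.003, -0.006]
ft_force: [0.3, -0.2, 0.6]
grip_width: 0.994
```

```bash
python3 -c "
from h import *
plan(637.8,-107.5,11,88.8)
im,d=ctrl.capture('side');cv2.imwrite('pics/a2.png',cv2.resize(im[120:320,180:460],(784,560)))"
```

```text
t 3.4 pos [ 638.8 -107.6   16.8] th 88.0 tilt [-0.013  0.005 -1.   ] F [ 0.3 -0.2  0.6] g 0.994 j7 -0.25
shift cm [ 0.01 -0.09  0.58] twist -0.013 min rows shift 1 turn 1
```

View pics/a2.png

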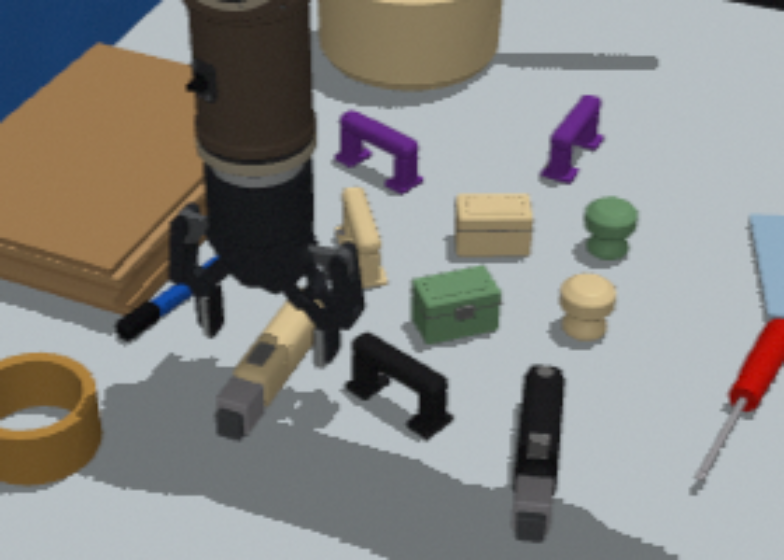

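The fingers straddle the cream handle (crop ~(265,330)) and stay clear of its neighbours. Closing now.

>>> move_arm([
  [0,0,0.5,-0.013,8.5],
  [0,0,0,0,4.5],
  [0,0,0,0,2],
  [0,0,0,0,1],
  [0,0,0,0,1],
  [0,0,0,0,1],
  [0,0,0,0,1],
])

```text
clock: 4.32
ee_pos: [640.5, -107.8, 14.5]
ee_rot: [0.715, 0.7, -0.002, -0.005]
ft_force: [0.5, -0.5, 0.1]
grip_width: 0.337
```

```bash
python3 -c "
from h import *
plan(637.8,-107.5,11,88.8)"
```

```text
t 4.33 pos [ 640.5 -107.8   14.5] th 88.8 tilt [-0.009  0.004 -1.   ] F [ 0.5 -0.5  0.1] g 0.337 j7 -0.24
shift cm [ 0.03 -0.27  0.36] twist -0.0 min rows shift 1 turn 1
```

>>> move_arm([
  [0,0,-2,0,1],
  [0,0,-4,0,1],
  [0,0,-5,0,1],
  [0,0,0,0,1],
])

```text
clock: 4.82
ee_pos: [641.5, -107.9, 130.8]
ee_rot: [0.714, 0.7, -0.001, -0.005]
ft_force: [-0.3, 0.0, -1.9]
grip_width: 0.333
```

```bash
python3 -c "
from h import *
plan(431.8,261.2,120,71.8)
im,d=ctrl.capture('side');cv2.imwrite('pics/a3.png',cv2.resize(im[120:320,180:460],(784,560)))"
```

```text
t 4.83 pos [ 641.5 -107.9  130.8] th 88.8 tilt [-0.009  0.005 -1.   ] F [-0.3  0.  -1.9] g 0.333 j7 -0.18
shift cm [ 36.47 -21.71   1.43] twist 0.297 min rows shift 7 turn 2
```

View pics/a3.png

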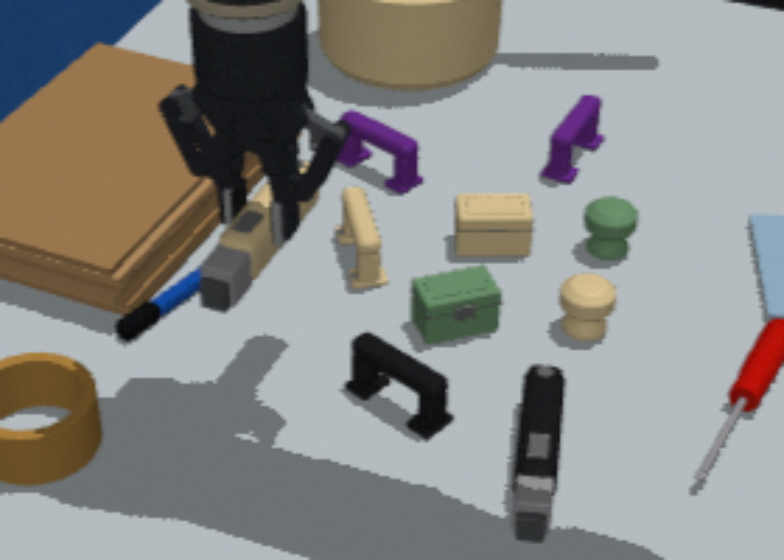

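Lifted level. Moving over the cut-out.

>>> move_arm([
  [4.05,-2.4,0,0,1],
  [4.05,-2.4,0,0,1],
  [4.05,-2.4,0,0,1],
  [4.05,-2.4,0,0,1],
  [4.05,-2.4,0,0,1],
  [4.05,-2.4,0,0,1],
  [4.05,-2.4,0,0,1],
  [4.05,-2.4,0,0,1],
  [4.05,-2.4,0,0,1],
  [0,0,0,0,1],
])

```text
clock: 6.12
ee_pos: [419.4, 268.5, 127.6]
ee_rot: [0.715, 0.699, -0.008, -0.009]
ft_force: [0.2, -0.2, -1.6]
grip_width: 0.339
```

```bash
python3 -c "
from h import *
plan(431.8,261.2,60,71.8)"
```

```text
t 6.12 pos [419.4 268.5 127.6] th 88.7 tilt [-0.024  0.002 -1.   ] F [ 0.2 -0.2 -1.6] g 0.339 j7 -0.95
shift cm [-0.71  1.42  6.72] twist 0.295 min rows shift 2 turn 2
```

>>> move_arm([
  [-0.7,1.4,1,0,1],
  [0,0,2,0.15,1],
  [0,0,2,0.145,1],
  [0,0,1,0,1],
  [0,0,0,0,1],
])

```text
clock: 6.75
ee_pos: [437.1, 252.0, 61.5]
ee_rot: [0.814, 0.581, -0.012, -0.006]
ft_force: [-0.2, -0.8, -1.1]
grip_width: 0.337
```

```bash
python3 -c "
from h import *
plan(431.8,261.2,18.5,71.8)
for n in('top','side'):
  im,d=ctrl.capture(n);cv2.imwrite('pics/a4%s.png'%n,cv2.resize(im[200:360,70:270] if n=='top' else im[280:480,170:450],(700,540)))"
```

```text
t 6.75 pos [437.1 252.   61.5] th 71.1 tilt [-0.026 -0.004 -1.   ] F [-0.2 -0.8 -1.1] g 0.337 j7 -1.24
shift cm [ 0.76 -0.7   4.31] twist -0.012 min rows shift 1 turn 1
```

View pics/a4side.png

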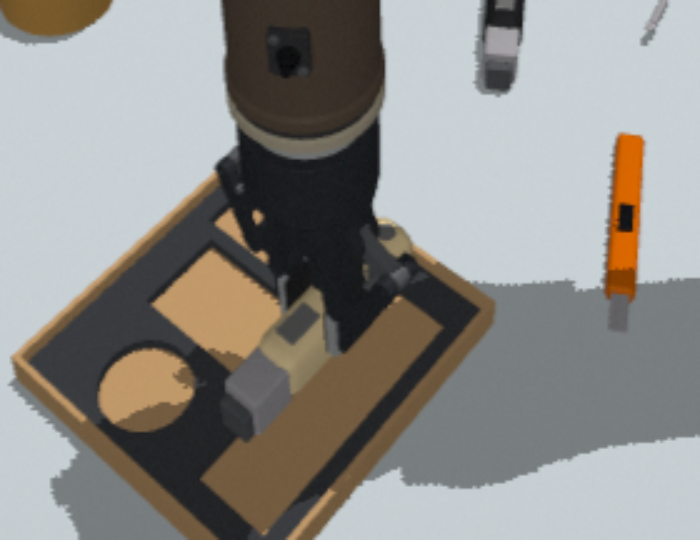

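View pics/a4top.png

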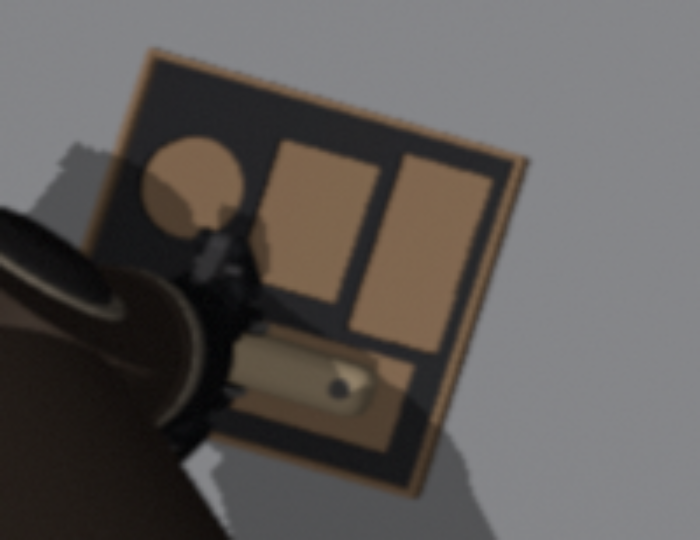

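The handle is aligned with the cut-out but about 1 cm off. I'll correct that and lower it gently.

>>> move_arm([
  [0.8,-0.7,0,-0.012,1],
  [0,0,0,0,1],
])

```text
clock: 7.1
ee_pos: [433.9, 263.8, 63.7]
ee_rot: [0.81, 0.587, -0.01, -0.006]
ft_force: [-0.6, 1.0, -1.0]
grip_width: 0.34
```

```bash
python3 -c "
from h import *
plan(431.8,261.2,18.5,71.8)"
```

```text
t 7.1 pos [433.9 263.8  63.7] th 71.9 tilt [-0.023 -0.002 -1.   ] F [-0.6  1.  -1. ] g 0.34 j7 -1.25
shift cm [-0.27 -0.02  4.53] twist 0.001 min rows shift 1 turn 1
```

>>> move_arm([
  [-0.2,0,1,0,1],
  [0,0,1,0,1],
  [0,0,1,0,1],
  [0,0,0.6,0,1],
  [0,0,0.3,0,1],
  [0,0,0,0,1],
])

```text
clock: 7.85
ee_pos: [432.0, 261.6, 21.8]
ee_rot: [0.809, 0.587, -0.01, -0.006]
ft_force: [-0.3, -0.9, -0.7]
grip_width: 0.34
```

```bash
python3 -c "
from h import *
plan(431.8,261.2,18.5,71.8)"
```

```text
t 7.85 pos [432.  261.6  21.8] th 71.9 tilt [-0.023 -0.002 -1.   ] F [-0.3 -0.9 -0.7] g 0.34 j7 -1.29
shift cm [-0.04  0.    0.33] twist 0.003 min rows shift 1 turn 1
```

>>> move_arm([
  [0,0,0.2,0,1],
  [0,0,0.15,0,1],
  [0,0,0,0,1],
])

```text
clock: 8.22
ee_pos: [432.2, 261.6, 19.1]
ee_rot: [0.809, 0.587, -0.01, -0.005]
ft_force: [-1.2, 0.0, 2.0]
grip_width: 0.335
```

```bash
python3 -c "
from h import *
plan(431.8,261.2,18.5,71.8)
im,d=ctrl.capture('side');cv2.imwrite('pics/a5.png',cv2.resize(im[280:480,170:450],(700,540)))"
```

```text
t 8.22 pos [432.2 261.6  19.1] th 71.9 tilt [-0.022 -0.002 -1.   ] F [-1.2  0.   2. ] g 0.335 j7 -1.29
shift cm [-0.05 -0.02  0.06] twist 0.003 min rows shift 1 turn 1
```

View pics/a5.png

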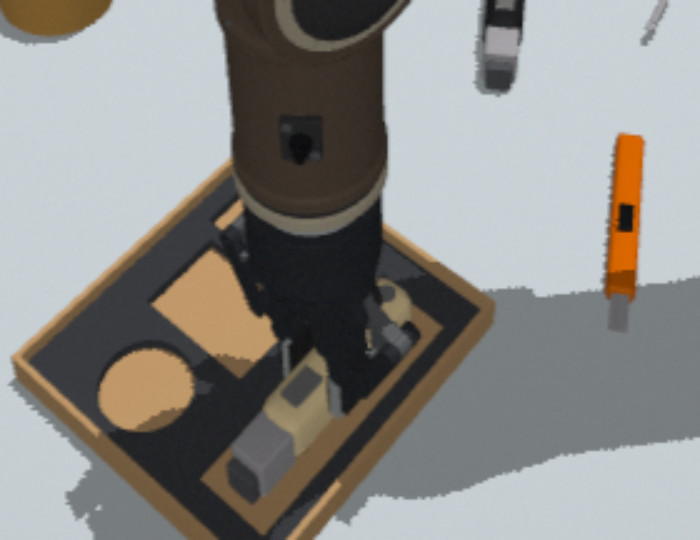

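Force rose about 3 N at the expected height, so the handle is on the floor. I'll open partly, since the wall is 42 mm away, then lift.

>>> move_arm([
  [0,0,0.05,0,1],
  [0,0,0,0,3.4],
  [0,0,0,0,4.4],
  [0,0,0,0,4.4],
  [0,0,-1.5,0,4.4],
  [0,0,-4,0,4.4],
  [0,0,-5,0,8.5],
  [0,0,-2,0,8.5],
  [0,0,0,0,8.5],
])

```text
clock: 9.4
ee_pos: [435.4, 262.7, 150.8]
ee_rot: [0.809, 0.588, -0.008, -0.006]
ft_force: [-0.1, -0.3, -0.7]
grip_width: 0.995
```

```bash
python3 -c "
from h import *
plan(633.7,-273.7,130,122.8)
for n in('top','side'):
  im,d=ctrl.capture(n);cv2.imwrite('pics/a6%s.png'%n,cv2.resize(im[200:360,70:270] if n=='top' else im[280:480,170:450],(700,540)))"
```

```text
t 9.4 pos [435.4 262.7 150.8] th 72.0 tilt [-0.02  -0.001 -1.   ] F [-0.1 -0.3 -0.7] g 0.995 j7 -1.16
shift cm [-44.86  35.49   1.72] twist -0.887 min rows shift 10 turn 5
```

View pics/a6side.png

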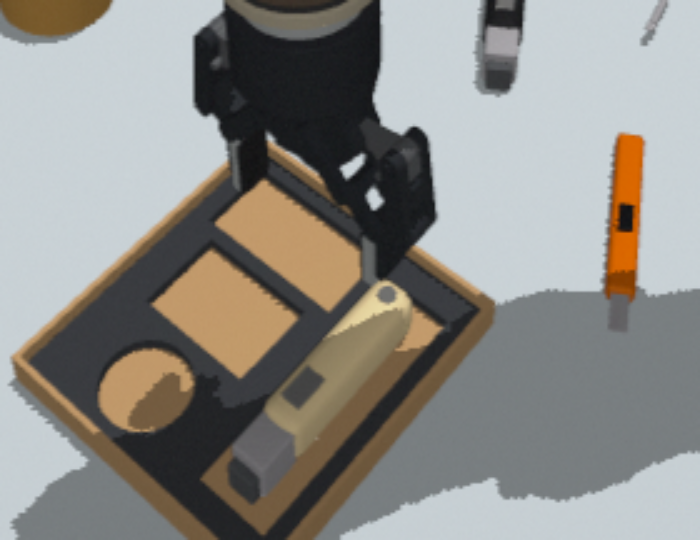

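The handle lies in its cut-out; I'll check its height with depth once the arm is away. Next is the side handle.

>>> move_arm([
  [-4.5,3.55,0,0,8.5],
  [-4.5,3.55,0,0,8.5],
  [-4.5,3.55,0,0,8.5],
  [-4.5,3.55,0,0,8.5],
  [-4.5,3.55,0,0,8.5],
  [-4.5,3.55,0,0,8.5],
  [-4.5,3.55,0,0,8.5],
  [-4.5,3.55,0,0,8.5],
  [-4.5,3.55,0,0,8.5],
  [-4.5,3.55,0,0,8.5],
])

```text
clock: 10.75
ee_pos: [633.8, -283.7, 127.7]
ee_rot: [0.804, 0.594, -0.017, -0.014]
ft_force: [0.8, 1.3, 0.3]
grip_width: 0.995
```

```bash
cat > chk.py <<'E'
from h import *
import sys
im,d=ctrl.capture('top');P=cloud('top',d);np.savez('cur.npz',im=im,d=d)
a=np.radians(71.8);u=np.array([np.cos(a),np.sin(a)]);v=np.array([-u[1],u[0]]);c=np.array([486.9,244.0])
q=P[...,:2]-c;bx=q@u;by=q@v;z=P[...,2]
inb=(abs(bx)<104)&(abs(by)<96)&(z<70)
print("foam z",np.median(z[inb&(abs(by-18)<4)&(abs(bx)<20)]).round(1))
n,l,st,ce=cv2.connectedComponentsWithStats((inb&(z>20)).astype(np.uint8))
for k in range(1,n):
    if st[k,4]<60: continue
    m=l==k;zz=z[m];t=zz>np.percentile(zz,90)-6
    r=cv2.minAreaRect(np.c_[bx[m][t],by[m][t]].astype(np.float32))
    print("box xy",np.round(r[0],1),np.round(r[1],1),round(r[2],1),"z med/97%",np.median(zz[t]).round(1),np.percentile(zz,97).round(1))
cv2.imwrite('pics/%s.png'%sys.argv[1],cv2.resize(im[200:360,70:270],(750,600)))
E
python3 -c "
from h import *
plan(633.7,-273.7,130,122.8)"; python3 chk.py c1
```

```text
t 10.75 pos [ 633.8 -283.7  127.7] th 72.9 tilt [-0.044  0.003 -0.999] F [0.8 1.3 0.3] g 0.995 j7 -0.14
shift cm [ 0.95 -0.32 -0.23] twist -0.871 min rows shift 1 turn 5
foam z 12.5
box xy [-5.4 55. ] [ 28.9 138.9] 89.9 z med/97% 40.2 44.7
```

View pics/c1.png

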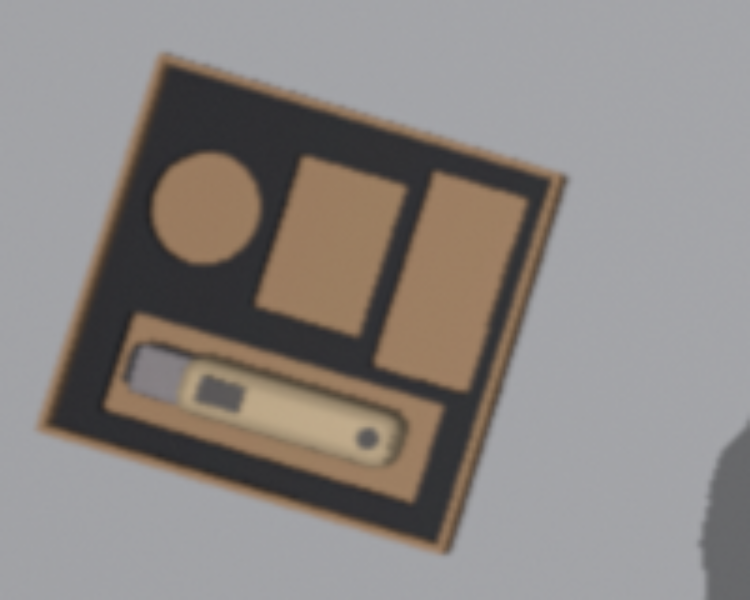

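The top view shows the handle in its cut-out (crop (265,405)), with its top at 40 mm, which is 4 + 36: fully down. The tool tilt has drifted to 2.5°, so I'll move more slowly and watch it.

>>> move_arm([
  [0.9,-0.3,-0.2,0,8.5],
  [0,0,0,-0.18,8.5],
  [0,0,0,-0.18,8.5],
  [0,0,0,-0.18,8.5],
  [0,0,0,-0.18,8.5],
  [0,0,0,-0.15,8.5],
  [0,0,0,0,8.5],
  [0,0,0,0,8.5],
])

```text
clock: 11.8
ee_pos: [629.5, -272.2, 117.6]
ee_rot: [0.468, 0.883, -0.011, -0.028]
ft_force: [-0.4, -0.4, 1.2]
grip_width: 0.995
```

```bash
python3 -c "
from h import *
plan(633.7,-273.7,17,122.8)"
```

```text
t 11.8 pos [ 629.5 -272.2  117.6] th 124.1 tilt [-0.06   0.007 -0.998] F [-0.4 -0.4  1.2] g 0.995 j7 0.63
shift cm [-0.76  0.73 10.01] twist 0.022 min rows shift 2 turn 1
```

>>> move_arm([
  [0,0,0,0,8.5],
  [0,0,0,0,8.5],
  [0,0,0,0,8.5],
  [0,0,0,0,8.5],
])

```text
clock: 12.3
ee_pos: [629.5, -271.4, 117.5]
ee_rot: [0.47, 0.882, -0.011, -0.028]
ft_force: [-0.4, -1.2, -0.2]
grip_width: 0.993
```

```bash
python3 -c "
from h import *
plan(633.7,-273.7,17,122.8)"
```

```text
t 12.3 pos [ 629.5 -271.4  117.5] th 123.9 tilt [-0.06   0.007 -0.998] F [-0.4 -1.2 -0.2] g 0.993 j7 0.63
shift cm [-0.82  0.68 10.  ] twist 0.019 min rows shift 2 turn 1
```

>>> move_arm([
  [-0.8,0.7,0,0,8.5],
  [0,0,3,0,8.5],
  [0,0,2,0,8.5],
  [0,0,1.5,0,8.5],
  [0,0,0,0,8.5],
])

```text
clock: 12.92
ee_pos: [638.5, -274.7, 50.2]
ee_rot: [0.47, 0.882, -0.011, -0.027]
ft_force: [0.2, 0.7, 0.4]
grip_width: 0.998
```

```bash
python3 -c "
from h import *
plan(633.7,-273.7,17,122.8);print(ctrl.state()['joint_positions'].round(3))
for n in('top','side'):
  im,d=ctrl.capture(n);cv2.imwrite('pics/b1%s.png'%n,cv2.resize(im[120:280,330:530] if n=='top' else im[120:280,220:420],(700,560)))"
```

```text
t 12.93 pos [ 638.5 -274.7   50.2] th 123.8 tilt [-0.058  0.006 -0.998] F [0.2 0.7 0.4] g 0.998 j7 0.6
shift cm [ 0.23 -0.19  3.35] twist 0.018 min rows shift 1 turn 1
[ 0.656  0.8   -0.531  1.476  0.444  1.047  0.602]
```

View pics/b1side.png

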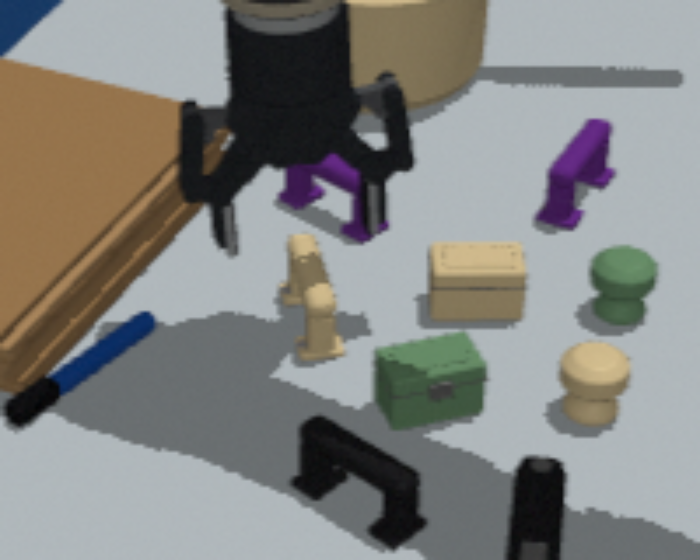

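View pics/b1top.png

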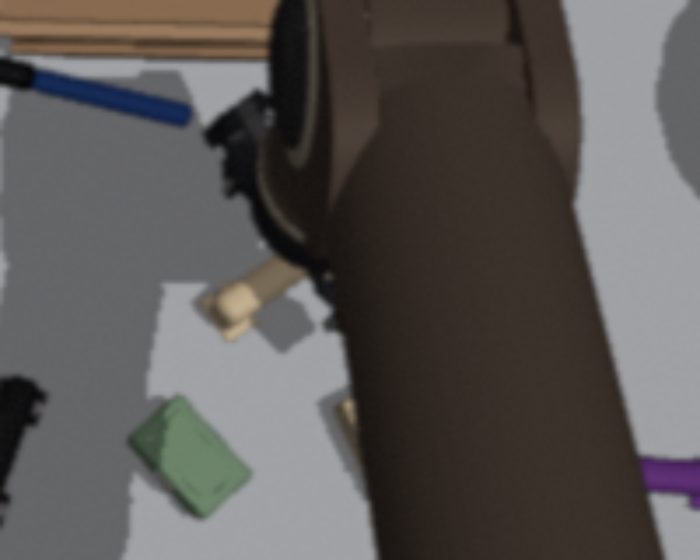

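The cream side handle (crop (310,270)) is between the open fingers. Descending.

>>> move_arm([
  [0.2,-0.2,1.2,0.018,8.5],
  [0,0,1.2,0,8.5],
  [0,0,0.6,0,8.5],
  [0,0,0,0,8.5],
])

```text
clock: 13.52
ee_pos: [635.6, -274.5, 21.7]
ee_rot: [0.479, 0.877, -0.011, -0.025]
ft_force: [-0.2, -0.5, 0.2]
grip_width: 0.992
```

```bash
python3 -c "
from h import *
plan(633.7,-273.7,17,122.8)
for n in('side',):
  im,d=ctrl.capture(n);cv2.imwrite('pics/b2%s.png'%n,cv2.resize(im[120:280,330:530] if n=='top' else im[120:280,220:420],(700,560)))"
```

```text
t 13.53 pos [ 635.6 -274.5   21.7] th 122.7 tilt [-0.054  0.004 -0.999] F [-0.2 -0.5  0.2] g 0.992 j7 0.57
shift cm [ 0.15 -0.1   0.48] twist -0.002 min rows shift 1 turn 1
```

View pics/b2side.png

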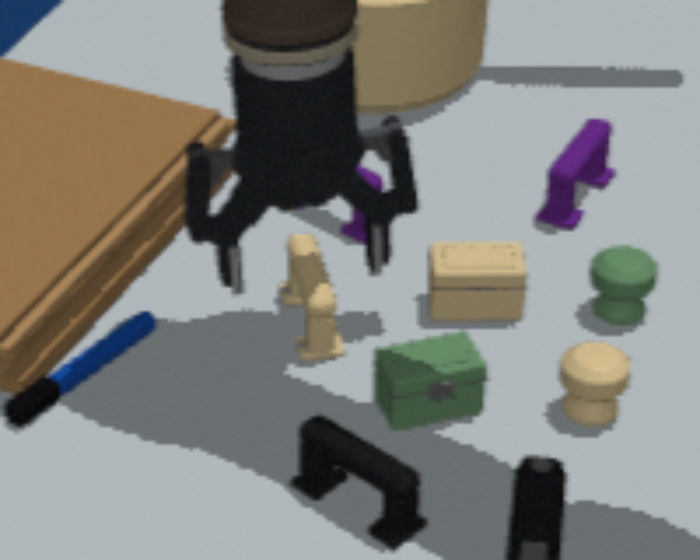

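>>> move_arm([
  [0.15,-0.1,0.35,0,8.5],
  [0,0,0,0,4],
  [0,0,0,0,2],
  [0,0,0,0,1],
  [0,0,0,0,1],
  [0,0,0,0,0.5],
  [0,0,0,0,0.5],
])

```text
clock: 14.45
ee_pos: [634.5, -273.9, 19.5]
ee_rot: [0.479, 0.877, -0.011, -0.024]
ft_force: [0.8, -0.6, 0.1]
grip_width: 0.222
```

```bash
python3 -c "
from h import *
plan(633.7,-273.7,17,122.8)
for n in('side',):
  im,d=ctrl.capture(n);cv2.imwrite('pics/b3%s.png'%n,cv2.resize(im[120:280,330:530] if n=='top' else im[120:280,220:420],(700,560)))"
```

```text
t 14.45 pos [ 634.5 -273.9   19.5] th 122.7 tilt [-0.052  0.004 -0.999] F [ 0.8 -0.6  0.1] g 0.222 j7 0.57
shift cm [ 0.05 -0.05  0.25] twist -0.002 min rows shift 1 turn 1
```

View pics/b3side.png

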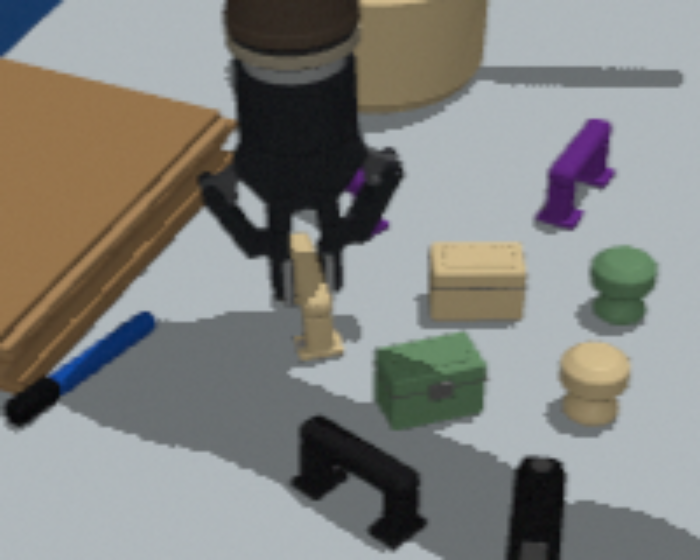

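Gripped: the opening reads about 19 mm, near the bar's 20. Lifting.

>>> move_arm([
  [0,0,-2,0,0.5],
  [0,0,-3,0,0.5],
  [0,0,-3,0,0.5],
  [0,0,-3,0,0.5],
  [0,0,0,0,0.5],
])

```text
clock: 15.12
ee_pos: [641.6, -274.0, 138.2]
ee_rot: [0.479, 0.878, -0.01, -0.022]
ft_force: [-0.5, 0.1, -1.3]
grip_width: 0.225
```

```bash
python3 -c "
from h import *
plan(495.6,166.7,130,161.8)
for n in('side',):
  im,d=ctrl.capture(n);cv2.imwrite('pics/b4%s.png'%n,cv2.resize(im[80:280,220:420],(700,560)))"
```

```text
t 15.12 pos [ 641.6 -274.   138.2] th 122.7 tilt [-0.049  0.003 -0.999] F [-0.5  0.1 -1.3] g 0.225 j7 0.62
shift cm [44.92 11.63  1.67] twist -0.682 min rows shift 8 turn 4
```

View pics/b4side.png

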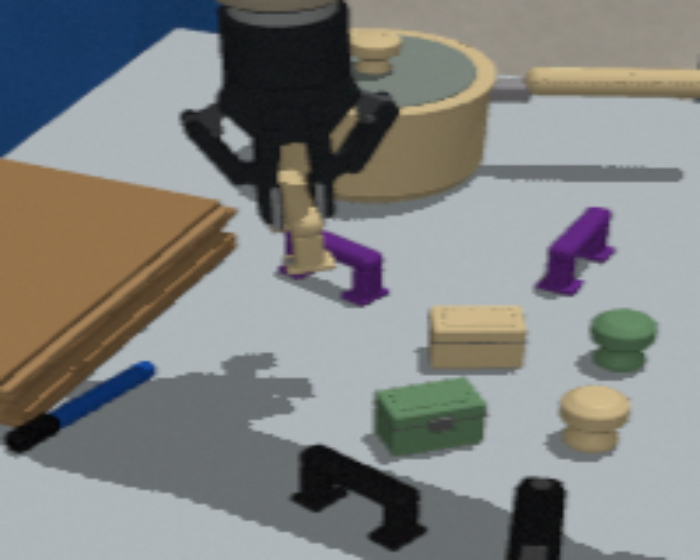

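>>> move_arm([
  [3,0.8,-0.2,0,0.5],
  [3,0.8,-0.2,0,0.5],
  [3,0.8,-0.2,0,0.5],
  [3,0.8,-0.2,0,0.5],
  [3,0.8,-0.2,0,0.5],
  [3,0.8,-0.2,0,0.5],
  [3,0.8,-0.2,0,0.5],
  [3,0.8,-0.2,0,0.5],
  [3,0.8,-0.2,0,0.5],
  [3,0.8,-0.2,0,0.5],
])

```text
clock: 16.42
ee_pos: [537.6, 27.1, 155.7]
ee_rot: [0.481, 0.876, -0.014, -0.03]
ft_force: [0.2, 1.1, -0.6]
grip_width: 0.225
```

```bash
python3 -c "
from h import *
plan(495.6,166.7,130,161.8)"
```

```text
t 16.43 pos [537.6  27.1 155.7] th 122.4 tilt [-0.066  0.005 -0.998] F [ 0.2  1.1 -0.6] g 0.225 j7 0.15
shift cm [13.92  4.1   2.9 ] twist -0.687 min rows shift 3 turn 4
```

>>> move_arm([
  [4.6,1.4,0,0,0.5],
  [4.6,1.4,0,0,0.5],
  [4.6,1.4,0,0,0.5],
  [0,0,1,-0.185,0.5],
  [0,0,1,-0.185,0.5],
  [0,0,1,-0.185,0.5],
  [0,0,1,-0.13,0.5],
  [0,0,0,0,0.5],
])

```text
clock: 17.42
ee_pos: [488.6, 172.5, 114.0]
ee_rot: [0.152, 0.988, -0.004, -0.037]
ft_force: [0.9, -0.1, -0.7]
grip_width: 0.228
```

```bash
python3 -c "
from h import *
plan(495.6,166.7,75,161.8)"
```

```text
t 17.43 pos [488.6 172.5 114. ] th 162.5 tilt [-0.074  0.003 -0.997] F [ 0.9 -0.1 -0.7] g 0.228 j7 0.44
shift cm [-1.11 -0.27  3.84] twist 0.012 min rows shift 1 turn 1
```

>>> move_arm([
  [-1.1,-0.3,1,0.012,0.5],
  [0,0,1.2,0,0.5],
  [0,0,1.2,0,0.5],
  [0,0,0,0,0.5],
])

```text
clock: 17.92
ee_pos: [496.2, 165.3, 76.9]
ee_rot: [0.162, 0.986, -0.005, -0.037]
ft_force: [0.3, 1.0, -0.4]
grip_width: 0.228
```

```bash
python3 -c "
from h import *
plan(495.6,166.7,24,161.8)
for n in('top','side'):
  im,d=ctrl.capture(n);cv2.imwrite('pics/b5%s.png'%n,cv2.resize(im[200:360,70:270] if n=='top' else im[280:480,170:450],(700,540)))"
```

```text
t 17.93 pos [496.2 165.3  76.9] th 161.3 tilt [-0.074  0.002 -0.997] F [ 0.3  1.  -0.4] g 0.228 j7 0.4
shift cm [-0.27  0.22  5.28] twist -0.009 min rows shift 1 turn 1
```

View pics/b5side.png

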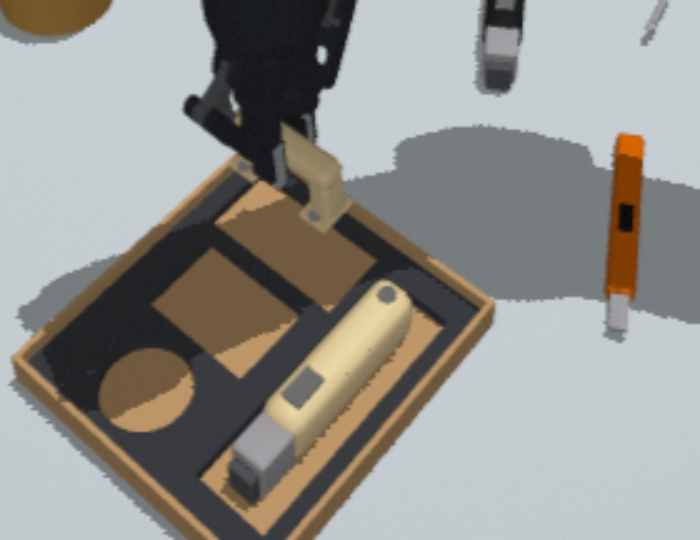

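View pics/b5top.png

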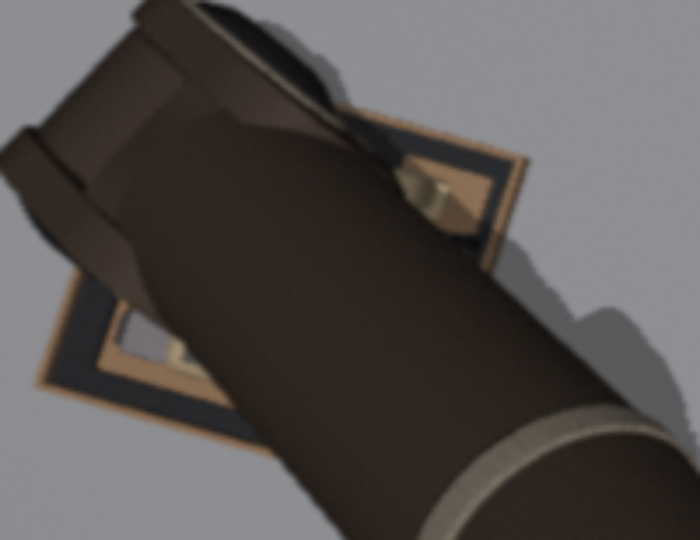

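The side handle is upright over its cut-out, with its yaw aligned. Lowering.

>>> move_arm([
  [-0.3,0.2,1.2,-0.009,0.5],
  [0,0,1.2,0,0.5],
  [0,0,1.2,0,0.5],
  [0,0,0.8,0,0.5],
  [0,0,0.3,0,0.5],
  [0,0,0,0,0.5],
])

```text
clock: 18.77
ee_pos: [496.9, 167.3, 27.6]
ee_rot: [0.157, 0.987, -0.004, -0.036]
ft_force: [-0.1, -0.0, -0.3]
grip_width: 0.218
```

```bash
python3 -c "
from h import *
plan(495.6,166.7,24,161.8)
for n in('side',):
  im,d=ctrl.capture(n);cv2.imwrite('pics/b6%s.png'%n,cv2.resize(im[200:360,70:270] if n=='top' else im[280:480,170:450],(700,540)))"
```

```text
t 18.77 pos [496.9 167.3  27.6] th 161.9 tilt [-0.073  0.003 -0.997] F [-0.1 -0.  -0.3] g 0.218 j7 0.36
shift cm [ 0.08 -0.09  0.37] twist 0.002 min rows shift 1 turn 1
```

View pics/b6side.png

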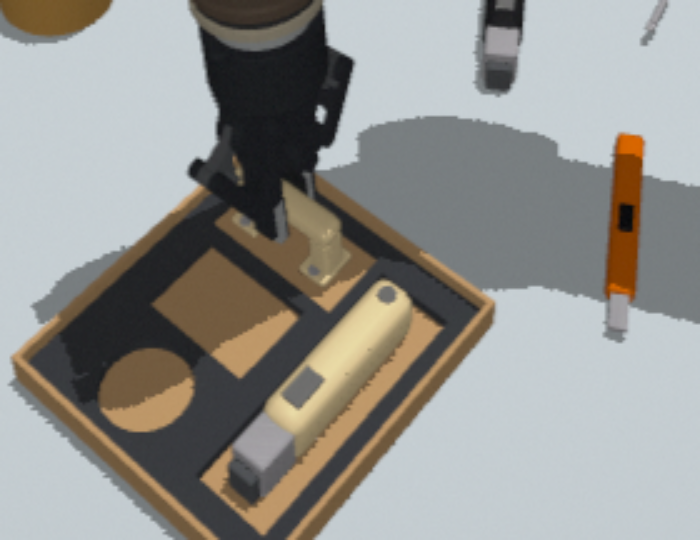

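>>> move_arm([
  [0,0,0.15,0,0.5],
  [0,0,0.15,0,0.5],
  [0,0,0.1,0,0.5],
  [0,0,0,0,0.5],
])

```text
clock: 19.32
ee_pos: [497.4, 167.5, 24.4]
ee_rot: [0.157, 0.987, -0.004, -0.035]
ft_force: [-0.1, -0.1, 0.2]
grip_width: 0.224
```

>>> move_arm([
  [0,0,0.1,0,0.5],
  [0,0,0.1,0,0.5],
  [0,0,0,0,0.5],
])

```text
clock: 19.7
ee_pos: [497.2, 167.6, 24.2]
ee_rot: [0.157, 0.987, -0.004, -0.035]
ft_force: [0.1, -1.3, 2.1]
grip_width: 0.221
```

Contact. Releasing.

>>> move_arm([
  [0,0,0.15,0,0.5],
  [0,0,0,0,2.4],
  [0,0,0,0,3.4],
  [0,0,0,0,3.4],
  [0,0,-1,0,3.4],
  [0,0,-2,0,3.4],
  [0,0,-3,0,3.4],
  [0,0,-5,0,8.5],
  [0,0,0,0,8.5],
])

```text
clock: 20.82
ee_pos: [505.5, 168.6, 140.9]
ee_rot: [0.156, 0.987, -0.004, -0.034]
ft_force: [0.6, 0.2, 0.1]
grip_width: 0.812
```

```bash
python3 -c "
from h import *
plan(436.5,-253.6,130,80)
for n in('side',):
  im,d=ctrl.capture(n);cv2.imwrite('pics/b7%s.png'%n,cv2.resize(im[200:360,70:270] if n=='top' else im[280:480,170:450],(700,540)))"
```

```text
t 20.82 pos [505.5 168.6 140.9] th 162.0 tilt [-0.068  0.003 -0.998] F [0.6 0.2 0.1] g 0.812 j7 0.47
shift cm [ -6.57 -42.27   1.42] twist 1.431 min rows shift 7 turn 8
```

View pics/b7side.png

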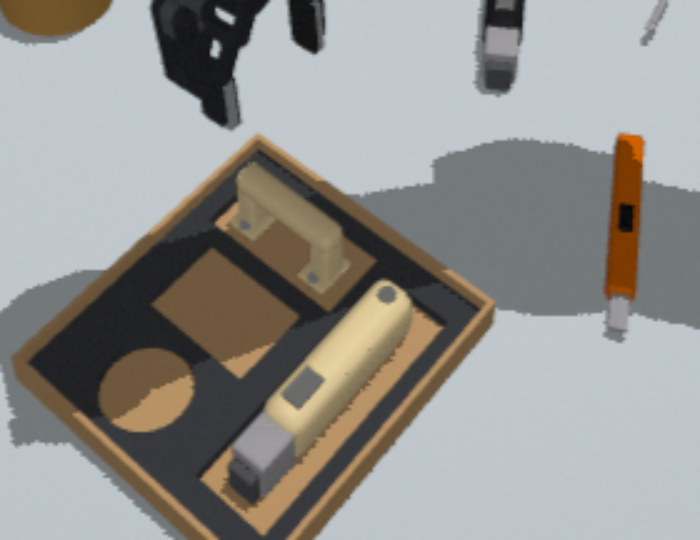

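The side handle stands in its cut-out (crop (290,225)). Working out a combined move and twist to the knob; its yaw is free, so I'll use 72°, the yaw needed for placing.

```bash
cat >> h.py <<'E'
def comb(x,y,z,th,n):
    from scipy.spatial.transform import Rotation as Ro
    s=ctrl.state();p=s["ee_pos"];R=Ro.from_quat(s["ee_rot"]).as_matrix()
    th0=np.degrees(np.arctan2(R[1,0],R[0,0]));tw=-np.radians((th-th0+180)%360-180)/n
    d=(np.array([x,y,z])-p)/n/10
    print([[*(( (R@Ro.from_euler('z',tw*i).as_matrix()).T@d).round(1)+0.0),round(tw,3)] for i in range(n)])
E
python3 -c "
from h import *
comb(436.5,-253.6,130,80,9)"; python3 chk.py c2
```

```text
[[np.float64(-0.7), np.float64(-4.7), np.float64(0.1), np.float64(0.159)], [np.float64(-1.5), np.float64(-4.5), np.float64(0.1), np.float64(0.159)], [np.float64(-2.2), np.float64(-4.2), np.float64(0.1), np.float64(0.159)], [np.float64(-2.8), np.float64(-3.8), np.float64(0.1), np.float64(0.159)], [np.float64(-3.4), np.float64(-3.3), np.float64(0.1), np.float64(0.159)], [np.float64(-3.9), np.float64(-2.8), np.float64(0.1), np.float64(0.159)], [np.float64(-4.2), np.float64(-2.1), np.float64(0.1), np.float64(0.159)], [np.float64(-4.5), np.float64(-1.4), np.float64(0.1), np.float64(0.159)], [np.float64(-4.7), np.float64(-0.7), np.float64(0.1), np.float64(0.159)]]
foam z nan
box xy [-70.3 -67.1] [17.7 17.1] 67.4 z med/97% 50.6 54.3
  return _methods._mean(a, axis=axis, dtype=dtype,
  ret = ret.dtype.type(ret / rcount)
```

>>> move_arm([
  [-0.7,-4.7,0,0.16,8.5],
  [-1.5,-4.5,0,0.16,8.5],
  [-2.2,-4.2,0,0.16,8.5],
  [-2.8,-3.8,0,0.16,8.5],
  [-3.4,-3.3,0,0.16,8.5],
  [-3.9,-2.8,0,0.16,8.5],
  [-4.2,-2.1,0,0.16,8.5],
  [-4.5,-1.4,0,0.16,8.5],
  [-4.7,-0.7,0,0.16,8.5],
  [0,0,0,0,8.5],
])

```text
clock: 22.18
ee_pos: [417.4, -264.8, 135.2]
ee_rot: [0.783, 0.621, -0.032, -0.03]
ft_force: [-0.5, 0.9, 0.7]
grip_width: 0.991
```

```bash
python3 -c "
from h import *
plan(436.5,-253.6,70,80);print(ctrl.state()['joint_positions'].round(2))"; python3 chk.py c3
```

```text
t 22.18 pos [ 417.4 -264.8  135.2] th 76.9 tilt [-0.088  0.006 -0.996] F [-0.5  0.9  0.7] g 0.991 j7 0.01
shift cm [1.61 2.17 6.33] twist -0.055 min rows shift 2 turn 1
[ 0.79  0.38 -0.43  1.93  0.22  0.96  0.01]
foam z 12.7
box xy [-69.6 -34.3] [82.9 20.2] 89.8 z med/97% 49.9 53.9
box xy [-3.9 54.8] [ 29.1 138.4] 88.6 z med/97% 40.3 44.8
```

The side handle's top is at 50 mm (4 + 46) and it is centred, so fully down. On to the knob.

>>> move_arm([
  [0.8,1.1,1.5,-0.055,8.5],
  [0.8,1.1,2,0,8.5],
  [0,0,2,0,8.5],
  [0,0,0,0,8.5],
])

```text
clock: 22.72
ee_pos: [440.9, -242.2, 73.1]
ee_rot: [0.757, 0.652, -0.03, -0.033]
ft_force: [0.3, 0.9, 0.8]
grip_width: 0.997
```

```bash
python3 -c "
from h import *
plan(436.5,-253.6,12,80)
for n in('side',):
  im,d=ctrl.capture(n);cv2.imwrite('pics/d1.png',cv2.resize(im[160:320,270:470],(700,560)))"
```

```text
t 22.73 pos [ 440.9 -242.2   73.1] th 81.5 tilt [-0.089  0.012 -0.996] F [0.3 0.9 0.8] g 0.997 j7 -0.02
shift cm [-1.18  0.28  6.11] twist 0.027 min rows shift 2 turn 1
```

View pics/d1.png

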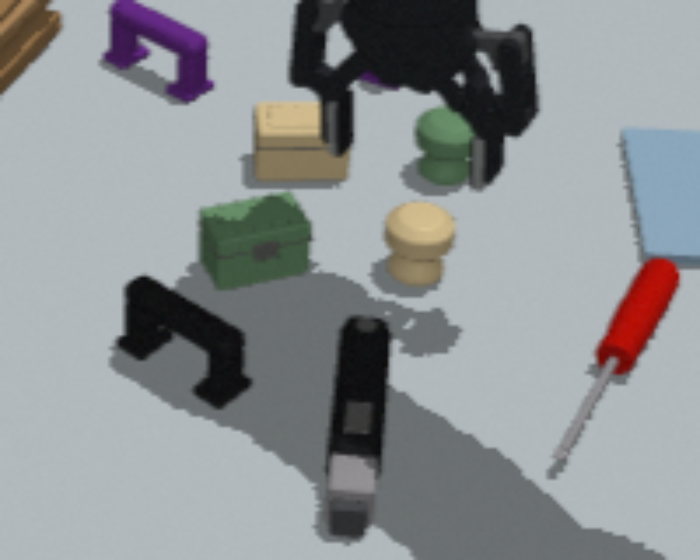

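The tool tilt is now 5°. I'll try a quick vertical jog to see whether it helps before gripping.

>>> move_arm([
  [0,0,-6,0,8.5],
  [0,0,-6,0,8.5],
  [0,0,0,0,8.5],
])

```text
clock: 23.15
ee_pos: [454.3, -240.7, 197.6]
ee_rot: [0.754, 0.656, -0.029, -0.033]
ft_force: [0.2, 0.1, -0.3]
grip_width: 0.997
```

```bash
python3 -c "
from h import *
plan(436.5,-253.6,12,80)"
```

```text
t 23.15 pos [ 454.3 -240.7  197.6] th 82.0 tilt [-0.087  0.013 -0.996] F [ 0.2  0.1 -0.3] g 0.997 j7 0.07
shift cm [-1.53  0.04 18.63] twist 0.035 min rows shift 4 turn 1
```

>>> move_arm([
  [0,0,1,0,8.5],
  [0,0,1,0,8.5],
  [0,0,1,0,8.5],
  [0,0,1,0,8.5],
  [0,0,1,0,8.5],
  [0,0,1,0,8.5],
  [0,0,1,0,8.5],
  [0,0,0,0,8.5],
])

```text
clock: 24.15
ee_pos: [445.4, -237.8, 119.5]
ee_rot: [0.753, 0.657, -0.03, -0.036]
ft_force: [-0.8, -0.3, 0.5]
grip_width: 0.997
```

```bash
python3 -c "
from h import *
plan(436.5,-253.6,12,80)"
```

```text
t 24.15 pos [ 445.4 -237.8  119.5] th 82.2 tilt [-0.093  0.016 -0.996] F [-0.8 -0.3  0.5] g 0.997 j7 0.02
shift cm [-1.72  0.34 10.76] twist 0.038 min rows shift 2 turn 1
```

>>> move_arm([
  [0,0,-6,0,8.5],
  [0,0,6,0,8.5],
  [0,0,-6,0,8.5],
  [0,0,6,0,8.5],
  [0,0,-6,0,8.5],
  [0,0,6,0,8.5],
  [0,0,-6,0,8.5],
  [0,0,6,0,8.5],
  [0,0,-6,0,8.5],
  [0,0,0,0,8.5],
])

```text
clock: 25.4
ee_pos: [445.5, -236.1, 171.1]
ee_rot: [0.752, 0.656, -0.034, -0.061]
ft_force: [-0.8, -0.1, -0.4]
grip_width: 0.997
```

```bash
python3 -c "
from h import *
plan(436.5,-253.6,12,80);print(ctrl.state()['joint_positions'].round(3))"
```

```text
t 25.4 pos [ 445.5 -236.1  171.1] th 82.1 tilt [-0.131  0.048 -0.99 ] F [-0.8 -0.1 -0.4] g 0.997 j7 0.07
shift cm [-2.34  1.51 15.79] twist 0.036 min rows shift 3 turn 1
[ 0.766  0.399 -0.485  1.821  0.195  1.113  0.065]
```

>>> move_arm([
  [-1,2.8,0,0,8.5],
  [-1,2.8,0,0,8.5],
  [-1,2.8,0,0,8.5],
  [-1,2.8,0,0,8.5],
  [0,0,0,0,8.5],
])

```text
clock: 26.02
ee_pos: [554.4, -293.4, 157.2]
ee_rot: [0.752, 0.655, -0.033, -0.058]
ft_force: [-0.4, 1.0, -0.0]
grip_width: 0.993
```

```bash
python3 -c "
from h import *
plan(436.5,-253.6,12,80);print(ctrl.state()['joint_positions'].round(3))"
```

```text
t 26.02 pos [ 554.4 -293.4  157.2] th 82.0 tilt [-0.125  0.044 -0.991] F [-0.4  1.  -0. ] g 0.993 j7 0.06
shift cm [  1.92 -10.22  16.04] twist 0.035 min rows shift 4 turn 1
[ 0.695  0.601 -0.44   1.527  0.256  1.208  0.062]
```

>>> move_arm([
  [1,-2.8,0,0,8.5],
  [1,-2.8,0,0,8.5],
  [1,-2.8,0,0,8.5],
  [1,-2.8,0,0,8.5],
  [0,0,0,0,8.5],
])

```text
clock: 26.65
ee_pos: [445.3, -235.9, 175.0]
ee_rot: [0.752, 0.656, -0.033, -0.056]
ft_force: [-0.4, -0.2, 0.1]
grip_width: 0.995
```

```bash
python3 -c "
from h import *
plan(436.5,-253.6,12,80);print(ctrl.state()['joint_positions'].round(3))"
```

```text
t 26.65 pos [ 445.3 -235.9  175. ] th 82.1 tilt [-0.123  0.041 -0.992] F [-0.4 -0.2  0.1] g 0.995 j7 0.06
shift cm [-2.27  1.45 16.19] twist 0.036 min rows shift 3 turn 1
[ 0.768  0.389 -0.489  1.825  0.197  1.109  0.062]
```

Radial strokes reduce the tilt. Using those.

>>> move_arm([
  [-1,2.8,0,0,8.5],
  [-1.8,5,0,0,8.5],
  [-1.8,5,0,0,8.5],
  [-1.8,5,0,0,8.5],
  [-1,2.8,0,0,8.5],
  [0,0,0,0,8.5],
])

```text
clock: 27.4
ee_pos: [644.3, -341.9, 148.9]
ee_rot: [0.753, 0.655, -0.033, -0.052]
ft_force: [-0.1, -0.5, -0.0]
grip_width: 0.998
```

```bash
python3 -c "
from h import *
plan(436.5,-253.6,12,80);print(ctrl.state()['joint_positions'].round(3))"
```

```text
t 27.4 pos [ 644.3 -341.9  148.9] th 81.9 tilt [-0.118  0.035 -0.992] F [-0.1 -0.5 -0. ] g 0.998 j7 0.08
shift cm [  5.57 -19.98  16.34] twist 0.034 min rows shift 5 turn 1
[ 0.637  0.769 -0.409  1.236  0.293  1.319  0.085]
```

>>> move_arm([
  [0.5,-1.4,0,0,8.5],
  [0.5,-1.4,0,0,8.5],
  [0.5,-1.4,0,0,8.5],
  [0.5,-1.4,0,0,8.5],
  [0.5,-1.4,0,0,8.5],
  [0.5,-1.4,0,0,8.5],
  [0,0,0,0,8.5],
])

```text
clock: 28.28
ee_pos: [560.0, -297.6, 162.1]
ee_rot: [0.753, 0.655, -0.033, -0.051]
ft_force: [0.3, 0.0, -0.3]
grip_width: 0.997
```

```bash
python3 -c "
from h import *
plan(436.5,-253.6,12,80);print(ctrl.state()['joint_positions'].round(3))"
```

```text
t 28.27 pos [ 560.  -297.6  162.1] th 81.9 tilt [-0.117  0.033 -0.993] F [ 0.3  0.  -0.3] g 0.997 j7 0.06
shift cm [  2.37 -10.93  16.5 ] twist 0.034 min rows shift 4 turn 1
[ 0.695  0.601 -0.443  1.514  0.266  1.211  0.056]
```

Tilt is slowly improving, and the rest can be made harmless. If tool x lies along the tilt (θ≈162°), the jaws close square on the part. I'll turn to that, which is also a valid yaw for placing.

```bash
python3 -c "
from h import *
comb(436.5,-253.6,110,164,8)"
```

```text
[[np.float64(0.3), np.float64(-1.5), np.float64(0.8), np.float64(-0.179)], [np.float64(0.6), np.float64(-1.4), np.float64(0.8), np.float64(-0.179)], [np.float64(0.8), np.float64(-1.3), np.float64(0.8), np.float64(-0.179)], [np.float64(1.0), np.float64(-1.1), np.float64(0.8), np.float64(-0.179)], [np.float64(1.2), np.float64(-0.9), np.float64(0.8), np.float64(-0.179)], [np.float64(1.4), np.float64(-0.7), np.float64(0.8), np.float64(-0.179)], [np.float64(1.5), np.float64(-0.4), np.float64(0.8), np.float64(-0.179)], [np.float64(1.5), np.float64(-0.2), np.float64(0.8), np.float64(-0.179)]]
```

>>> move_arm([
  [0.3,-1.5,0,-0.18,8.5],
  [0.6,-1.4,0,-0.18,8.5],
  [0.8,-1.3,0,-0.18,8.5],
  [1.0,-1.1,0,-0.18,8.5],
  [1.2,-0.9,0,-0.18,8.5],
  [1.4,-0.7,0,-0.18,8.5],
  [1.5,-0.4,0,-0.18,8.5],
  [1.5,-0.2,0,-0.18,8.5],
  [0,0,0,0,8.5],
])

```text
clock: 29.4
ee_pos: [444.1, -259.7, 179.2]
ee_rot: [0.113, 0.992, 0.008, -0.057]
ft_force: [0.1, -0.2, -0.2]
grip_width: 0.994
```

```bash
python3 -c "
from h import *
plan(436.5,-253.6,80,164);print(ctrl.state()['joint_positions'].round(3))"
```

```text
t 29.4 pos [ 444.1 -259.7  179.2] th 167.0 tilt [-0.112  0.028 -0.993] F [ 0.1 -0.2 -0.2] g 0.994 j7 1.42
shift cm [-0.27  0.4   9.96] twist 0.052 min rows shift 2 turn 1
[ 1.052  0.476 -0.838  1.794  0.38   1.166  1.418]
```

>>> move_arm([
  [-0.1,0.4,4,0,8.5],
  [0,0,4,0,8.5],
  [0,0,0,0,8.5],
])

```text
clock: 29.78
ee_pos: [440.0, -255.5, 99.0]
ee_rot: [0.121, 0.991, 0.007, -0.055]
ft_force: [-0.1, 1.2, 0.1]
grip_width: 0.995
```

```bash
python3 -c "
from h import *
plan(435,-253.6,17,166)
for n in('side',):
  im,d=ctrl.capture(n);cv2.imwrite('pics/d2.png',cv2.resize(im[160:320,270:470],(700,560)))"
```

```text
t 29.77 pos [ 440.  -255.5   99. ] th 166.1 tilt [-0.108  0.026 -0.994] F [-0.1  1.2  0.1] g 0.995 j7 1.33
shift cm [-0.38  0.07  8.21] twist 0.002 min rows shift 2 turn 1
```

View pics/d2.png

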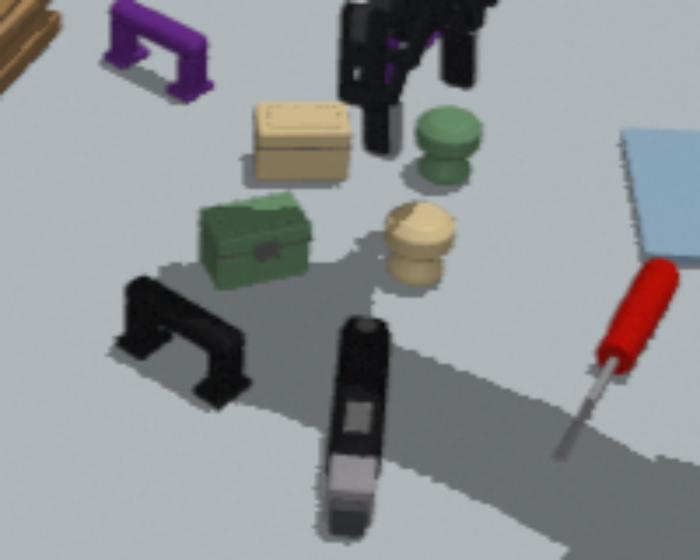

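The path down is clear: the far finger's back is about 30 mm from the sage knob. Descending.

>>> move_arm([
  [-0.3,0.1,3,0,8.5],
  [0,0,3,0,8.5],
  [0,0,1.8,0,8.5],
  [0,0,0,0,8.5],
])

```text
clock: 30.32
ee_pos: [443.6, -256.3, 27.3]
ee_rot: [0.124, 0.991, 0.004, -0.048]
ft_force: [0.0, -0.2, 0.1]
grip_width: 0.991
```

```bash
python3 -c "
from h import *
plan(435,-253.6,17,166)
for n in('side',):
  im,d=ctrl.capture(n);cv2.imwrite('pics/d3.png',cv2.resize(im[160:320,270:470],(700,560)))"
```

```text
t 30.32 pos [ 443.6 -256.3   27.3] th 165.7 tilt [-0.095  0.019 -0.995] F [ 0.  -0.2  0.1] g 0.991 j7 1.24
shift cm [0.8  0.05 1.12] twist -0.005 min rows shift 1 turn 1
```

View pics/d3.png

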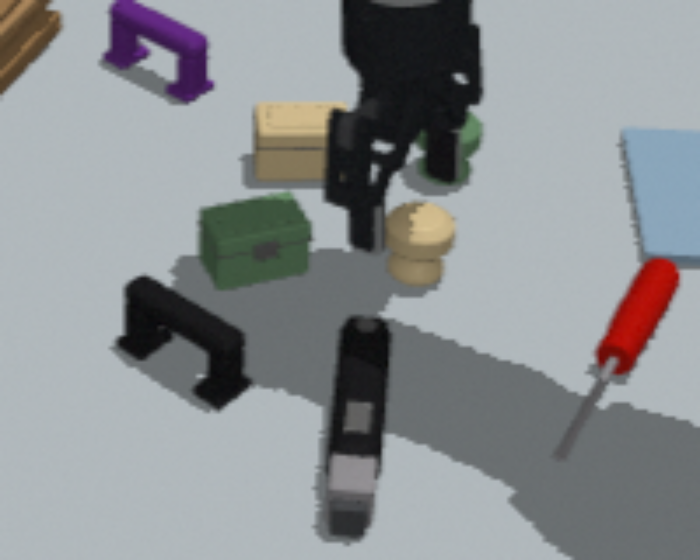

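>>> move_arm([
  [0.8,0.05,0,0,8.5],
  [0,0,1,0,8.5],
  [0,0,0,0,8.5],
])

```text
clock: 30.75
ee_pos: [436.7, -254.5, 20.8]
ee_rot: [0.125, 0.991, 0.003, -0.046]
ft_force: [0.4, -0.3, -0.7]
grip_width: 0.997
```

```bash
python3 -c "
from h import *
plan(435,-253.6,17,166)
for n in('side',):
  im,d=ctrl.capture(n);cv2.imwrite('pics/d4.png',cv2.resize(im[160:320,270:470],(700,560)))"
```

```text
t 30.75 pos [ 436.7 -254.5   20.8] th 165.6 tilt [-0.09   0.017 -0.996] F [ 0.4 -0.3 -0.7] g 0.997 j7 1.22
shift cm [0.15 0.05 0.4 ] twist -0.007 min rows shift 1 turn 1
```

View pics/d4.png

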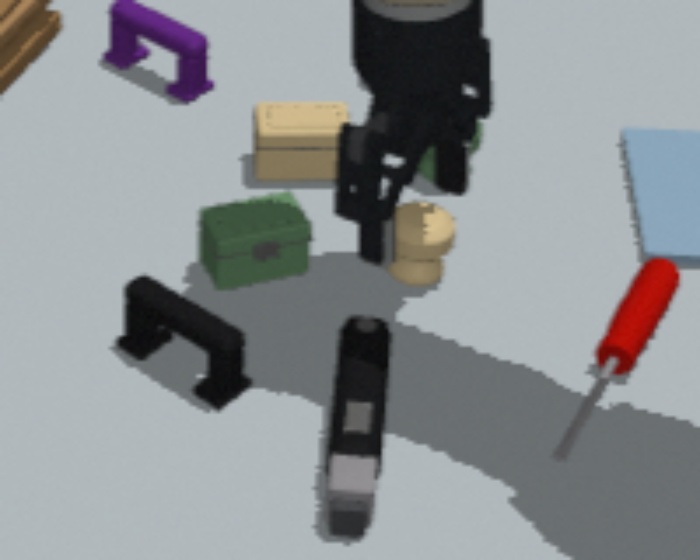

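>>> move_arm([
  [0.15,0.05,0.5,0,8.5],
  [0,0,0,0,5.5],
  [0,0,0,0,3.5],
  [0,0,0,0,2],
  [0,0,0,0,2],
  [0,0,0,0,2],
  [0,0,0,0,2],
])

```text
clock: 31.68
ee_pos: [435.5, -253.6, 16.5]
ee_rot: [0.125, 0.991, 0.002, -0.046]
ft_force: [-0.4, 0.8, 0.0]
grip_width: 0.482
```

```bash
python3 -c "
from h import *
plan(435,-253.6,17,166)
for n in('side',):
  im,d=ctrl.capture(n);cv2.imwrite('pics/d5.png',cv2.resize(im[160:320,270:470],(700,560)))"
```

```text
t 31.68 pos [ 435.5 -253.6   16.5] th 165.6 tilt [-0.09   0.016 -0.996] F [-0.4  0.8  0. ] g 0.482 j7 1.22
shift cm [ 0.05 -0.01 -0.04] twist -0.006 min rows shift 1 turn 1
```

View pics/d5.png

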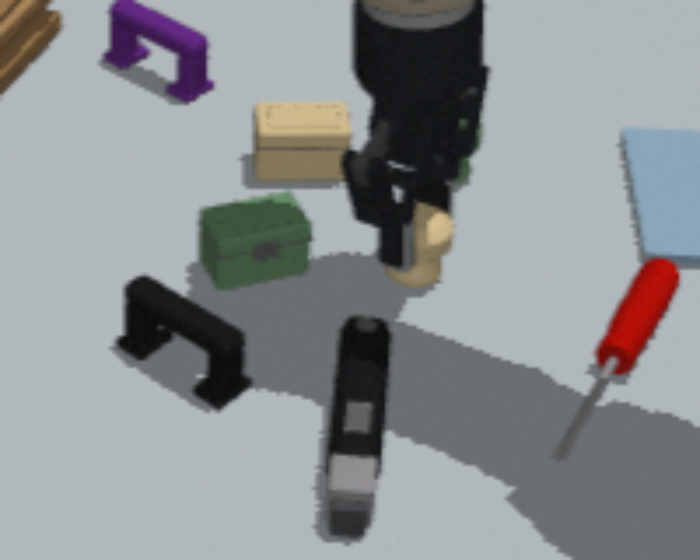

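Gripped at about 41 mm on the rounded head. Lifting.

>>> move_arm([
  [0,0,-2,0,2],
  [0,0,-4,0,2],
  [0,0,-4,0,2],
  [0,0,0,0,2],
])

```text
clock: 32.22
ee_pos: [445.7, -254.6, 122.5]
ee_rot: [0.124, 0.991, 0.003, -0.045]
ft_force: [0.6, -0.0, -1.0]
grip_width: 0.481
```

```bash
python3 -c "
from h import *
plan(537,295,110,162)
print(ctrl.state()['joint_positions'].round(3))
for n in('side',):
  im,d=ctrl.capture(n);cv2.imwrite('pics/d6.png',cv2.resize(im[120:320,270:470],(700,560)))"
```

```text
t 32.23 pos [ 445.7 -254.6  122.5] th 165.7 tilt [-0.089  0.017 -0.996] F [ 0.6 -0.  -1. ] g 0.481 j7 1.33
shift cm [ 4.58 55.52  1.34] twist 0.065 min rows shift 9 turn 1
[ 1.016  0.526 -0.802  1.872  0.445  1.028  1.332]
```

View pics/d6.png

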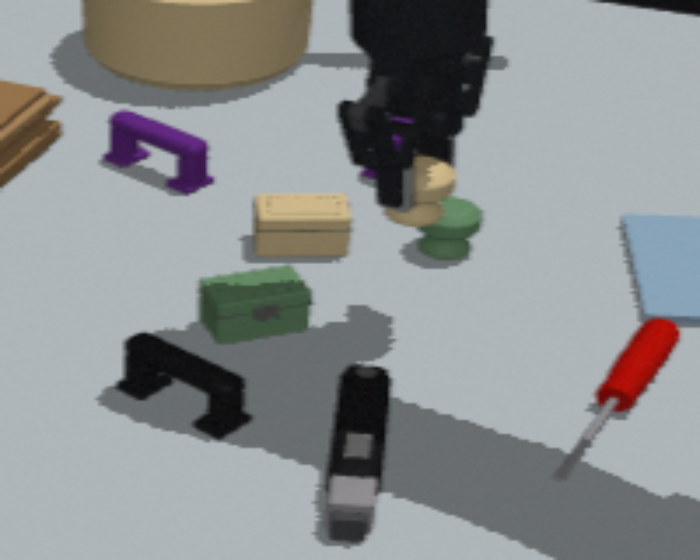

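>>> move_arm([
  [0.4,4.8,-0.1,0,2],
  [0.4,4.8,-0.1,0,2],
  [0.4,4.8,-0.1,0,2],
  [0.4,4.8,-0.1,0,2],
  [0.4,4.8,-0.1,0,2],
  [0.4,4.8,-0.1,0,2],
  [0.4,4.8,-0.1,0,2],
  [0.4,4.8,-0.1,0,2],
  [0.4,4.8,-0.1,0,2],
  [0,0,0,0,2],
])

```text
clock: 33.52
ee_pos: [513.9, 183.4, 124.9]
ee_rot: [0.126, 0.991, 0.002, -0.052]
ft_force: [-0.5, 0.3, -0.6]
grip_width: 0.478
```

```bash
python3 -c "
from h import *
plan(537,295,110,162)
print(ctrl.state()['joint_positions'].round(3))"
```

```text
t 33.52 pos [513.9 183.4 124.9] th 165.4 tilt [-0.103  0.018 -0.995] F [-0.5  0.3 -0.6] g 0.478 j7 0.53
shift cm [ 0.41 11.39  1.44] twist 0.06 min rows shift 2 turn 1
[ 0.215  0.598 -0.85   1.784  0.424  1.06   0.527]
```

>>> move_arm([
  [0.2,3.7,0,0.03,2],
  [0.1,3.7,0,0.03,2],
  [0.1,3.6,0,0,2],
  [0,0,0,0,2],
])

```text
clock: 34.02
ee_pos: [540.2, 287.2, 119.8]
ee_rot: [0.158, 0.986, -0.003, -0.055]
ft_force: [0.2, 0.5, -0.7]
grip_width: 0.48
```

```bash
python3 -c "
from h import *
plan(536.5,294,60,162)
print(ctrl.state()['joint_positions'].round(3))"
```

```text
t 34.02 pos [540.2 287.2 119.8] th 161.7 tilt [-0.109  0.012 -0.994] F [ 0.2  0.5 -0.7] g 0.48 j7 0.34
shift cm [-0.09  0.66  5.99] twist -0.006 min rows shift 1 turn 1
[-0.002  0.692 -0.8    1.621  0.442  1.123  0.341]
```

>>> move_arm([
  [-0.1,0.6,3,0,2],
  [0,0,3,0,2],
  [0,0,0,0,2],
])

```text
clock: 34.4
ee_pos: [536.2, 287.3, 56.8]
ee_rot: [0.16, 0.986, -0.005, -0.056]
ft_force: [0.2, 0.4, -0.5]
grip_width: 0.478
```

```bash
python3 -c "
from h import *
plan(536.5,294,20.5,162)
for n in('top','side'):
  im,d=ctrl.capture(n);cv2.imwrite('pics/e1%s.png'%n,cv2.resize(im[200:360,70:270] if n=='top' else im[280:480,170:450],(700,540)))"
```

```text
t 34.4 pos [536.2 287.3  56.8] th 161.5 tilt [-0.112  0.007 -0.994] F [ 0.2  0.4 -0.5] g 0.478 j7 0.3
shift cm [-0.21  0.75  3.61] twist -0.009 min rows shift 1 turn 1
```

View pics/e1side.png

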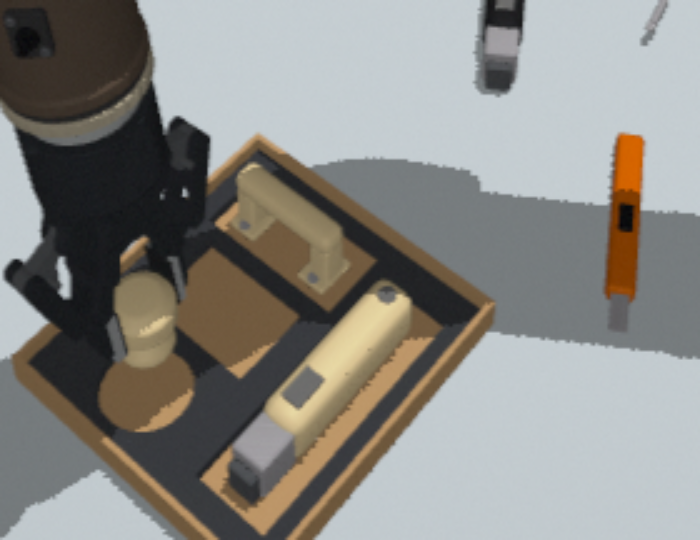

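View pics/e1top.png

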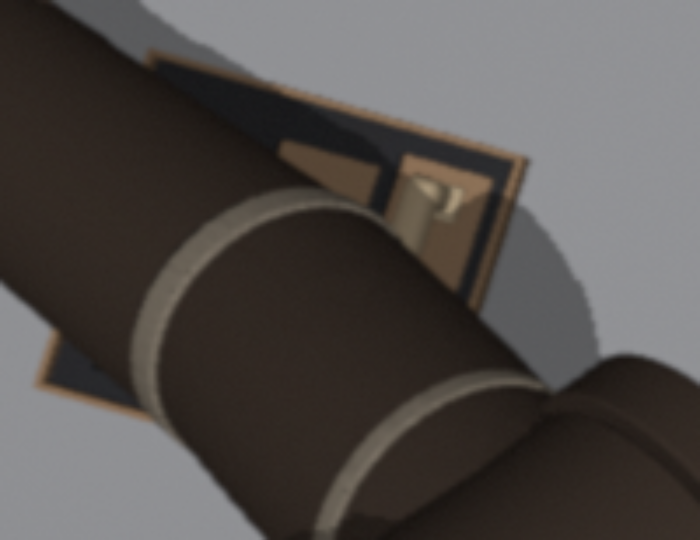

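The knob is upright and about 7 mm short of its cut-out in y. Correcting and lowering.

>>> move_arm([
  [-0.2,0.8,0,0,2],
  [0,0,1.5,0,2],
  [0,0,1.2,0,2],
  [0,0,0,0,2],
])

```text
clock: 35.0
ee_pos: [541.2, 296.4, 33.0]
ee_rot: [0.161, 0.986, -0.003, -0.053]
ft_force: [-0.2, 0.4, -0.2]
grip_width: 0.479
```

```bash
python3 -c "
from h import *
plan(536.5,294,20.5,162)
for n in('side',):
  im,d=ctrl.capture(n);cv2.imwrite('pics/e2%s.png'%n,cv2.resize(im[200:360,70:270] if n=='top' else im[280:480,170:450],(700,540)))"
```

```text
t 35.0 pos [541.2 296.4  33. ] th 161.4 tilt [-0.104  0.011 -0.994] F [-0.2  0.4 -0.2] g 0.479 j7 0.28
shift cm [ 0.24 -0.35  1.29] twist -0.011 min rows shift 1 turn 1
```

View pics/e2side.png

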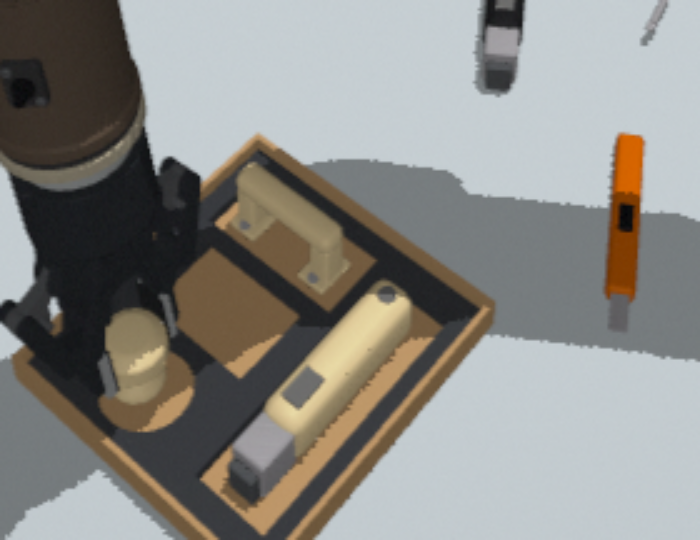

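>>> move_arm([
  [0.4,-0.4,0,0,2],
  [0,0,0.6,0,2],
  [0,0,0.2,0,2],
  [0,0,0,0,2],
])

```text
clock: 35.55
ee_pos: [535.4, 294.1, 26.1]
ee_rot: [0.161, 0.986, -0.003, -0.052]
ft_force: [-0.5, -0.0, -0.1]
grip_width: 0.481
```

```bash
python3 -c "
from h import *
plan(536.5,294,20.5,162)
for n in('side',):
  im,d=ctrl.capture(n);cv2.imwrite('pics/e3%s.png'%n,cv2.resize(im[200:360,70:270] if n=='top' else im[280:480,170:450],(700,540)))"
```

```text
t 35.55 pos [535.4 294.1  26.1] th 161.4 tilt [-0.103  0.012 -0.995] F [-0.5 -0.  -0.1] g 0.481 j7 0.27
shift cm [-0.17  0.04  0.55] twist -0.01 min rows shift 1 turn 1
```

View pics/e3side.png

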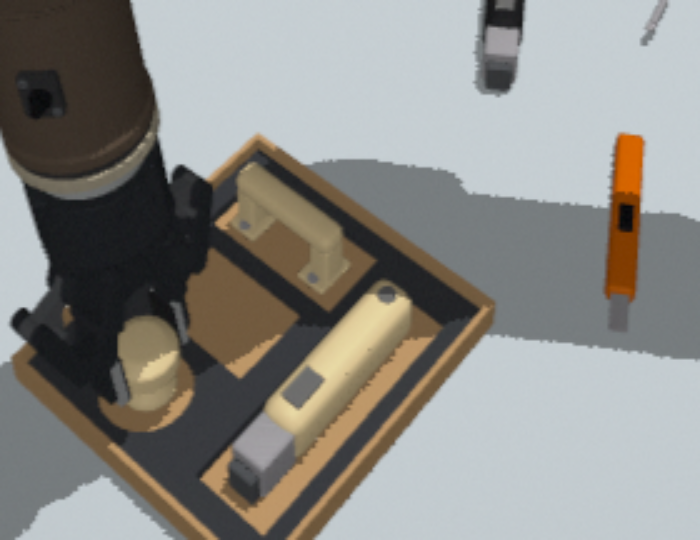

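>>> move_arm([
  [0,0,0.3,0,2],
  [0,0,0.15,0,2],
  [0,0,0,0,2],
])

```text
clock: 35.98
ee_pos: [535.1, 294.3, 21.5]
ee_rot: [0.161, 0.986, -0.002, -0.052]
ft_force: [1.2, -0.1, -0.9]
grip_width: 0.48
```

>>> move_arm([
  [0,0,0.1,0,2],
  [0,0,0.1,0,2],
  [0,0,0,0,2],
])

```text
clock: 36.35
ee_pos: [535.2, 294.5, 21.0]
ee_rot: [0.161, 0.986, -0.002, -0.051]
ft_force: [1.1, -0.7, -0.6]
grip_width: 0.48
```

>>> move_arm([
  [0,0,0.15,0,2],
  [0,0,0.15,0,2],
  [0,0,0,0,2],
])

```text
clock: 36.72
ee_pos: [535.3, 294.6, 21.0]
ee_rot: [0.161, 0.986, -0.003, -0.05]
ft_force: [-0.6, 0.7, -0.5]
grip_width: 0.478
```

>>> move_arm([
  [0,0,0.3,0,2],
  [0,0,0,0,2],
])

```text
clock: 36.98
ee_pos: [535.7, 294.9, 21.0]
ee_rot: [0.161, 0.986, -0.003, -0.049]
ft_force: [0.0, 0.1, -0.1]
grip_width: 0.481
```

```bash
python3 -c "
from h import *
plan(536.5,294,20.5,162)
for n in('side',):
  im,d=ctrl.capture(n);cv2.imwrite('pics/e4%s.png'%n,cv2.resize(im[360:460,180:300],(720,600),interpolation=cv2.INTER_CUBIC))"
```

```text
t 36.98 pos [535.7 294.9  21. ] th 161.4 tilt [-0.098  0.01  -0.995] F [ 0.   0.1 -0.1] g 0.481 j7 0.26
shift cm [-0.11 -0.05  0.04] twist -0.011 min rows shift 1 turn 1
```

View pics/e4side.png

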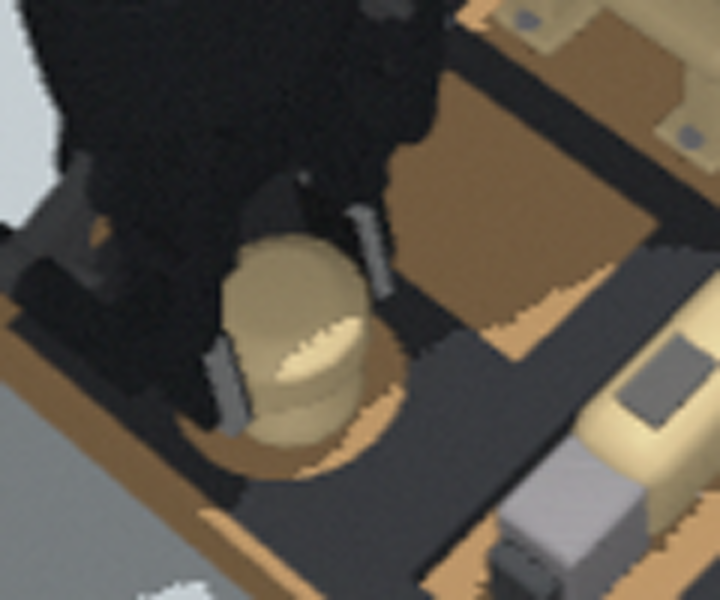

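Height has stopped at 21.0 mm, about 16.5 + 4: the knob is on the floor, its foot in the round cut-out (crop (300,420)). I'll open slightly and lift.

>>> move_arm([
  [0,0,0,0,4.6],
  [0,0,0,0,5.0],
  [0,0,0,0,5.0],
  [0,0,0,0,5.0],
])

```text
clock: 37.52
ee_pos: [535.3, 294.9, 19.5]
ee_rot: [0.161, 0.986, -0.003, -0.05]
ft_force: [-0.3, 1.0, -1.1]
grip_width: 0.586
```

```bash
python3 -c "
from h import *
plan(536.5,294,20.5,162)
for n in('side',):
  im,d=ctrl.capture(n);cv2.imwrite('pics/e5%s.png'%n,cv2.resize(im[360:460,180:300],(720,600),interpolation=cv2.INTER_CUBIC))"
```

```text
t 37.52 pos [535.3 294.9  19.5] th 161.4 tilt [-0.1    0.011 -0.995] F [-0.3  1.  -1.1] g 0.586 j7 0.26
shift cm [-0.13 -0.05 -0.12] twist -0.011 min rows shift 1 turn 1
```

View pics/e5side.png

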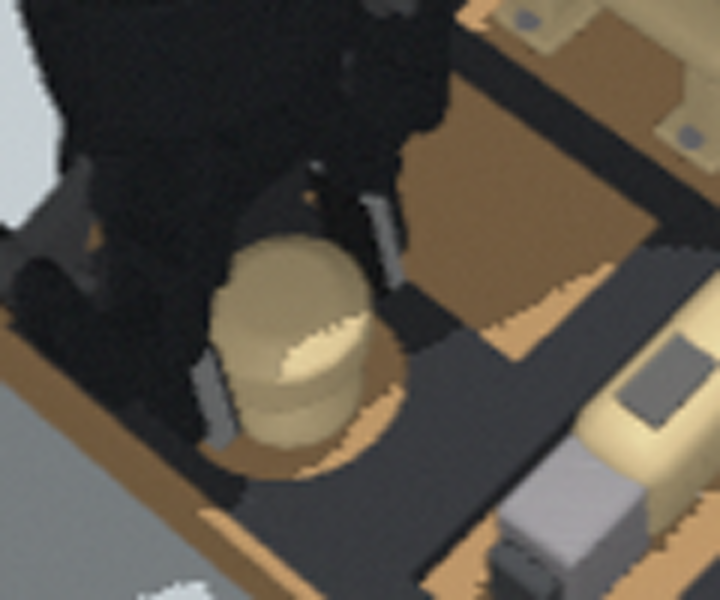

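Released, and the knob stands by itself. Lifting off.

>>> move_arm([
  [0,0,-1.5,0,5.0],
  [0,0,-3,0,5.0],
  [0,0,-3,0,6],
  [0,0,-4,0,8.5],
  [0,0,0,0,8.5],
])

```text
clock: 38.2
ee_pos: [547.5, 294.5, 141.4]
ee_rot: [0.161, 0.986, -0.002, -0.05]
ft_force: [-0.2, -0.6, -0.4]
grip_width: 0.994
```

```bash
python3 -c "
from h import *
plan(538,-332.3,140,202.9)
print(ctrl.state()['joint_positions'].round(3))
for n in('side',):
  im,d=ctrl.capture(n);cv2.imwrite('pics/e6%s.png'%n,cv2.resize(im[280:480,170:450],(700,540)))"
```

```text
t 38.2 pos [547.5 294.5 141.4] th 161.4 tilt [-0.098  0.012 -0.995] F [-0.2 -0.6 -0.4] g 0.994 j7 0.34
shift cm [-18.99 -59.74  -0.54] twist -0.724 min rows shift 11 turn 4
[-0.011  0.676 -0.806  1.586  0.433  1.159  0.341]
```

View pics/e6side.png

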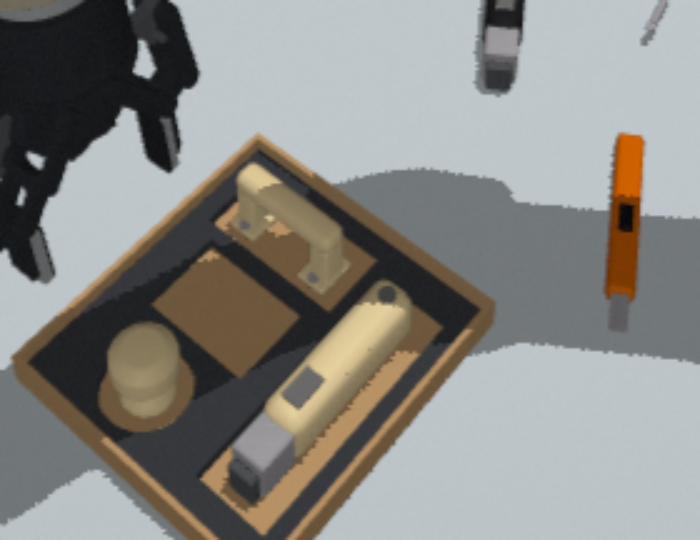

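The knob stands upright in its round cut-out. Now the case.

>>> move_arm([
  [-1.7,-5.2,0,0,8.5],
  [-1.7,-5.2,0,0,8.5],
  [-1.7,-5.2,0,0,8.5],
  [-1.7,-5.2,0,0,8.5],
  [-1.7,-5.2,0,0,8.5],
  [-1.7,-5.2,0,0,8.5],
  [-1.7,-5.2,0,0,8.5],
  [-1.7,-5.2,0,0,8.5],
  [-1.7,-5.2,0,0,8.5],
  [-1.7,-5.2,0,0,8.5],
])

```text
clock: 39.5
ee_pos: [538.1, -265.0, 127.4]
ee_rot: [0.155, 0.986, -0.002, -0.056]
ft_force: [1.0, -0.0, 0.2]
grip_width: 0.995
```

```bash
python3 -c "
from h import *
plan(538,-332.3,130,202.9)
print(ctrl.state()['joint_positions'].round(3))"; python3 chk.py c5
```

```text
t 39.5 pos [ 538.1 -265.   127.4] th 162.1 tilt [-0.111  0.013 -0.994] F [ 1.  -0.   0.2] g 0.995 j7 1.23
shift cm [-2.02 -6.42 -0.35] twist -0.713 min rows shift 2 turn 4
[ 0.864  0.653 -0.748  1.636  0.477  1.163  1.234]
foam z 12.4
box xy [ 63.5 -32.5] [38.2 41.2] 62.8 z med/97% 47.2 51.5
box xy [-69.9 -34.2] [82.4 20. ] 89.9 z med/97% 50.2 54.2
box xy [-4.5 54.9] [ 27.6 137.4] 90.0 z med/97% 40.3 44.8
```

View pics/c5.png

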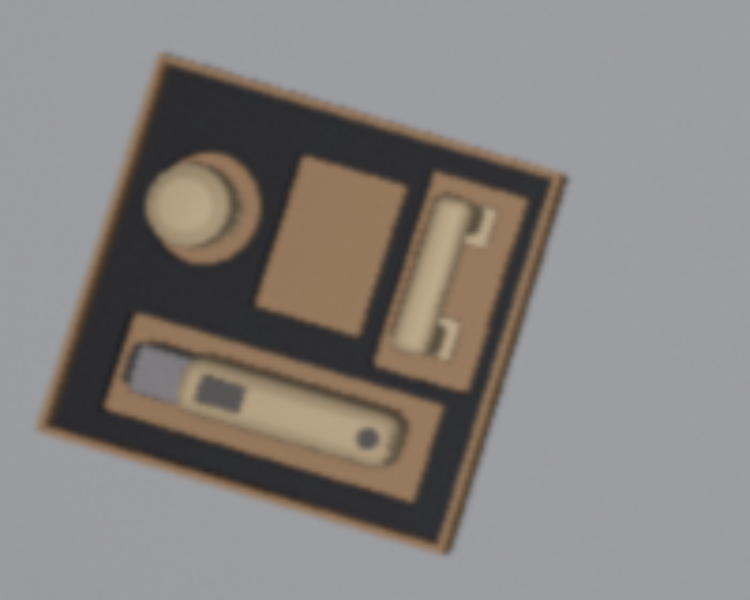

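Depth check so far: knob centred at box (63.5, -32.5) with its top 4 mm higher than on the bench; side handle and pan handle unchanged. Now turning over the case.

>>> move_arm([
  [-0.5,-1.7,0,-0.18,8.5],
  [-0.2,-1.7,0,-0.18,8.5],
  [0,-1.7,0,-0.18,8.5],
  [0,-1.5,0,-0.17,8.5],
  [0,0,0,0,8.5],
])

```text
clock: 40.17
ee_pos: [535.5, -344.7, 120.8]
ee_rot: [-0.2, 0.978, 0.018, -0.058]
ft_force: [-0.1, 0.1, -0.4]
grip_width: 0.996
```

```bash
python3 -c "
from h import *
plan(537.5,-332.3,80,202.9)
print(ctrl.state()['joint_positions'].round(3))"
```

```text
t 40.17 pos [ 535.5 -344.7  120.8] th -156.7 tilt [-0.12   0.013 -0.993] F [-0.1  0.1 -0.4] g 0.996 j7 1.99
shift cm [-1.1   0.82  4.04] twist 0.008 min rows shift 1 turn 1
[ 1.015  0.768 -0.876  1.533  0.616  1.26   1.987]
```

>>> move_arm([
  [-1.1,0.8,2,0,8.5],
  [0,0,2.5,0,8.5],
  [0,0,0,0,8.5],
])

```text
clock: 40.55
ee_pos: [536.7, -326.8, 71.7]
ee_rot: [-0.198, 0.978, 0.02, -0.058]
ft_force: [-0.1, 0.5, 0.2]
grip_width: 0.999
```

```bash
python3 -c "
from h import *
plan(537.5,-332.3,14,202.9)
for n in('top','side'):
  im,d=ctrl.capture(n);cv2.imwrite('pics/f1%s.png'%n,cv2.resize(im[160:320,350:550] if n=='top' else im[140:300,260:460],(700,560)))"
```

```text
t 40.55 pos [ 536.7 -326.8   71.7] th -157.0 tilt [-0.122  0.015 -0.992] F [-0.1  0.5  0.2] g 0.999 j7 1.93
shift cm [-0.48 -0.89  5.7 ] twist 0.002 min rows shift 1 turn 1
```

View pics/f1side.png

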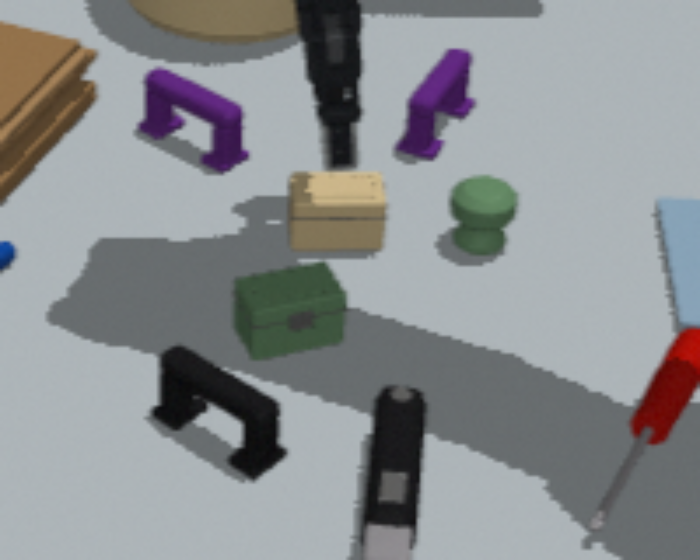

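View pics/f1top.png

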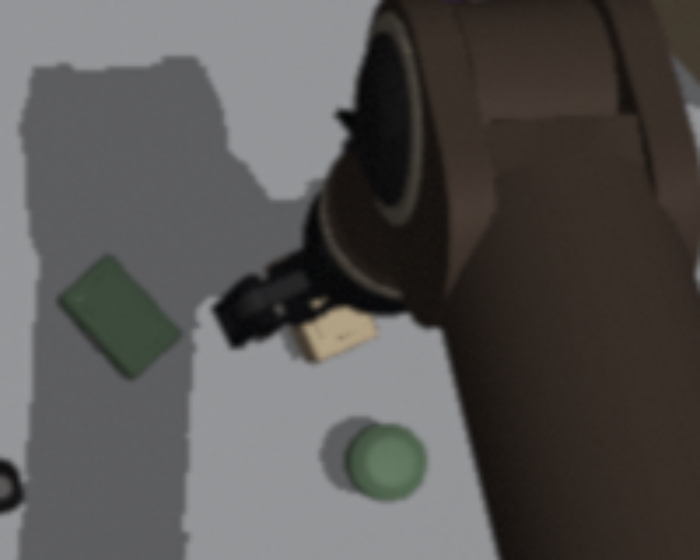

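The gripper is in line with the cream case, and the sage pieces are clear. Descending.

>>> move_arm([
  [-0.5,-0.9,1.5,0,8.5],
  [0,0,2.2,0,8.5],
  [0,0,0,0,8.5],
])

```text
clock: 41.02
ee_pos: [543.3, -333.3, 34.8]
ee_rot: [-0.198, 0.979, 0.018, -0.056]
ft_force: [0.1, 0.3, -0.5]
grip_width: 0.996
```

```bash
python3 -c "
from h import *
plan(537.5,-332.3,14,202.9)
for n in('side',):
  im,d=ctrl.capture(n);cv2.imwrite('pics/f2%s.png'%n,cv2.resize(im[160:320,350:550] if n=='top' else im[140:300,260:460],(700,560)))"
```

```text
t 41.02 pos [ 543.3 -333.3   34.8] th -157.0 tilt [-0.117  0.013 -0.993] F [ 0.1  0.3 -0.5] g 0.996 j7 1.91
shift cm [0.28 0.2  2.14] twist 0.002 min rows shift 1 turn 1
```

View pics/f2side.png

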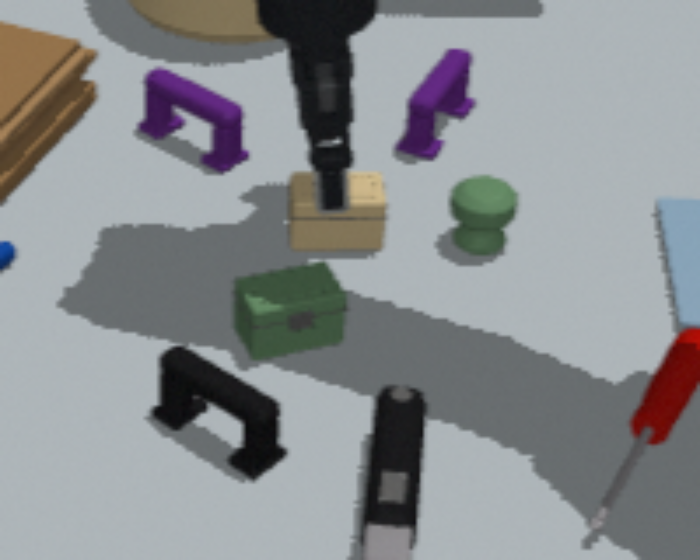

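>>> move_arm([
  [0.3,0.2,1.1,0,8.5],
  [0,0,0.9,0,8.5],
  [0,0,0,0,8.5],
])

```text
clock: 41.45
ee_pos: [538.0, -332.6, 15.7]
ee_rot: [-0.197, 0.979, 0.017, -0.055]
ft_force: [-0.9, -0.2, 0.8]
grip_width: 0.995
```

```bash
python3 -c "
from h import *
plan(537.5,-332.3,14,202.9)"
```

```text
t 41.45 pos [ 538.  -332.6   15.7] th -157.0 tilt [-0.115  0.012 -0.993] F [-0.9 -0.2  0.8] g 0.995 j7 1.89
shift cm [0.02 0.04 0.17] twist 0.001 min rows shift 1 turn 1
```

>>> move_arm([
  [0,0,0,0,5.5],
  [0,0,0,0,3.5],
  [0,0,0,0,2],
  [0,0,0,0,2],
  [0,0,0,0,2],
  [0,0,0,0,2],
])

```text
clock: 42.2
ee_pos: [538.8, -332.8, 17.0]
ee_rot: [-0.197, 0.979, 0.017, -0.054]
ft_force: [0.2, 0.1, -0.8]
grip_width: 0.432
```

```bash
python3 -c "
from h import *
plan(537.5,-332.3,14,202.9)
for n in('side',):
  im,d=ctrl.capture(n);cv2.imwrite('pics/f3%s.png'%n,cv2.resize(im[160:320,350:550] if n=='top' else im[140:300,260:460],(700,560)))"
```

```text
t 42.2 pos [ 538.8 -332.8   17. ] th -157.0 tilt [-0.113  0.011 -0.994] F [ 0.2  0.1 -0.8] g 0.432 j7 1.9
shift cm [0.07 0.08 0.31] twist 0.001 min rows shift 1 turn 1
```

View pics/f3side.png

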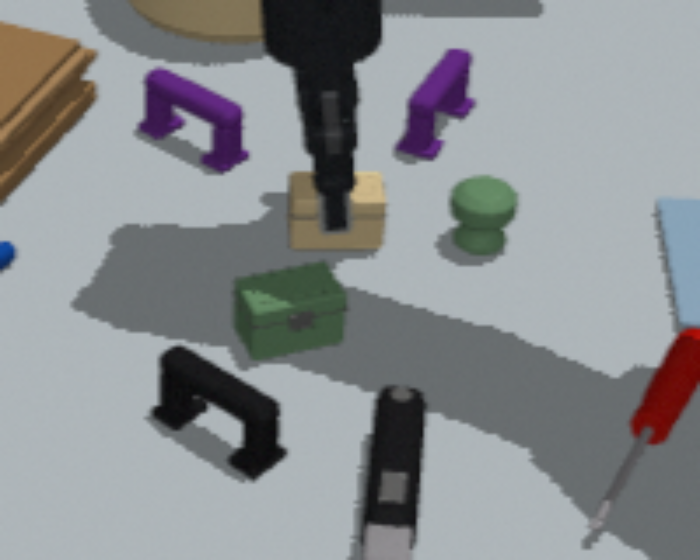

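Gripped. Lifting.

>>> move_arm([
  [0,0,-2,0,2],
  [0,0,-4,0,2],
  [0,0,-4,0,2],
  [0,0,0,0,2],
])

```text
clock: 42.75
ee_pos: [551.4, -333.4, 123.0]
ee_rot: [-0.198, 0.979, 0.017, -0.054]
ft_force: [0.5, -0.0, -1.0]
grip_width: 0.437
```

```bash
python3 -c "
from h import *
plan(515.5,230.3,120,161.8)
comb(515.5,230.3,130,161.8,11)
print(ctrl.state()['joint_positions'].round(3))
for n in('side',):
  im,d=ctrl.capture(n);cv2.imwrite('pics/f4%s.png'%n,cv2.resize(im[100:300,260:460],(700,560)))"
```

```text
t 42.75 pos [ 551.4 -333.4  123. ] th -157.0 tilt [-0.111  0.012 -0.994] F [ 0.5 -0.  -1. ] g 0.437 j7 1.96
shift cm [-18.65  53.3    1.37] twist 0.719 min rows shift 10 turn 4
[[np.float64(-1.7), np.float64(4.8), np.float64(0.0), np.float64(0.065)], [np.float64(-1.4), np.float64(4.9), np.float64(0.0), np.float64(0.065)], [np.float64(-1.0), np.float64(5.0), np.float64(0.0), np.float64(0.065)], [np.float64(-0.7), np.float64(5.1), np.float64(0.0), np.float64(0.065)], [np.float64(-0.4), np.float64(5.1), np.float64(0.0), np.float64(0.065)], [np.float64(0.0), np.float64(5.1), np.float64(0.0), np.float64(0.065)], [np.float64(0.3), np.float64(5.1), np.float64(0.0), np.float64(0.065)], [np.float64(0.6), np.float64(5.1), np.float64(0.0), np.float64(0.065)], [np.float64(1.0), np.float64(5.0), np.float64(0.0), np.float64(0.065)], [np.float64(1.3), np.float64(5.0), np.float64(0.0), np.float64(0.065)], [np.float64(1.6), np.float64(4.9), np.float64(0.0), np.float64(0.065)]]
[ 0.985  0.773 -0.876  1.516  0.614  1.262  1.963]
```

View pics/f4side.png

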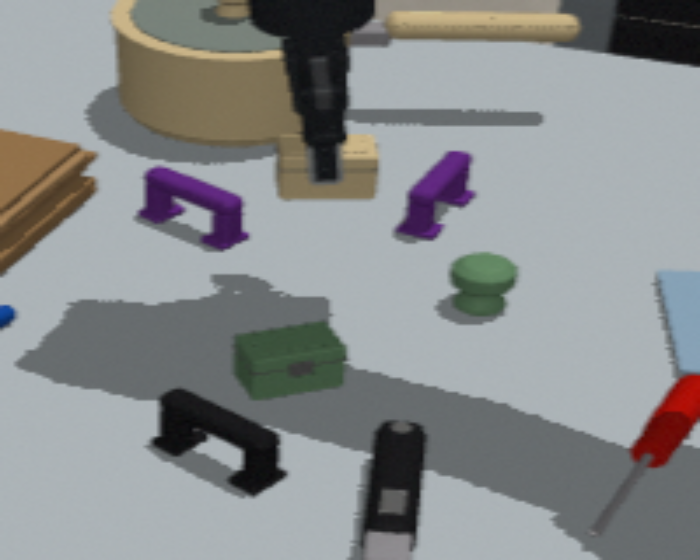

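>>> move_arm([
  [-1.7,4.8,-0.1,0.065,2],
  [-1.4,4.9,-0.1,0.065,2],
  [-1,5,-0.1,0.065,2],
  [-0.7,5.1,-0.1,0.065,2],
  [-0.4,5.1,-0.1,0.065,2],
  [0,5.1,-0.1,0.065,2],
  [0.3,5.1,-0.1,0.065,2],
  [0.6,5.1,-0.1,0.065,2],
  [1,4,-0.1,0.065,2],
  [0,0,0,0,2],
])

```text
clock: 44.05
ee_pos: [517.6, 126.9, 133.2]
ee_rot: [0.104, 0.993, 0.0, -0.063]
ft_force: [0.3, -1.0, -1.6]
grip_width: 0.433
```

```bash
python3 -c "
from h import *
plan(515.5,230.3,120,161.8)
print(ctrl.state()['joint_positions'].round(3))"
```

```text
t 44.05 pos [517.6 126.9 133.2] th 167.9 tilt [-0.126  0.014 -0.992] F [ 0.3 -1.  -1.6] g 0.433 j7 0.68
shift cm [ 2.18 10.09  1.47] twist 0.107 min rows shift 2 turn 1
[ 0.316  0.582 -0.85   1.786  0.404  1.096  0.68 ]
```

>>> move_arm([
  [0.8,3.4,0,0.055,2],
  [0.7,3.4,0,0.05,2],
  [0.5,3.4,0,0,2],
  [0,0,0,0,2],
])

```text
clock: 44.55
ee_pos: [524.4, 227.9, 130.4]
ee_rot: [0.159, 0.985, -0.006, -0.065]
ft_force: [0.2, 0.6, -1.2]
grip_width: 0.433
```

```bash
python3 -c "
from h import *
plan(516,230,65,161.8)
print(ctrl.state()['joint_positions'].round(3))"
```

```text
t 44.55 pos [524.4 227.9 130.4] th 161.5 tilt [-0.131  0.009 -0.991] F [ 0.2  0.6 -1.2] g 0.433 j7 0.43
shift cm [0.03 0.15 6.6 ] twist -0.005 min rows shift 2 turn 1
[ 0.104  0.633 -0.81   1.694  0.401  1.122  0.428]
```

>>> move_arm([
  [0,0.15,3,0,2],
  [0,0,3,0,2],
  [0,0,0,0,2],
])

```text
clock: 44.92
ee_pos: [517.3, 224.4, 67.9]
ee_rot: [0.16, 0.985, -0.008, -0.066]
ft_force: [-0.0, -0.0, -1.9]
grip_width: 0.437
```

```bash
python3 -c "
from h import *
plan(516,230,21,161.8)
for n in('top','side'):
  im,d=ctrl.capture(n);cv2.imwrite('pics/g1%s.png'%n,cv2.resize(im[280:480,170:450],(700,540)))"
```

```text
t 44.92 pos [517.3 224.4  67.9] th 161.4 tilt [-0.133  0.006 -0.991] F [-0.  -0.  -1.9] g 0.437 j7 0.38
shift cm [-0.3   0.66  4.67] twist -0.008 min rows shift 1 turn 1
```

View pics/g1side.png

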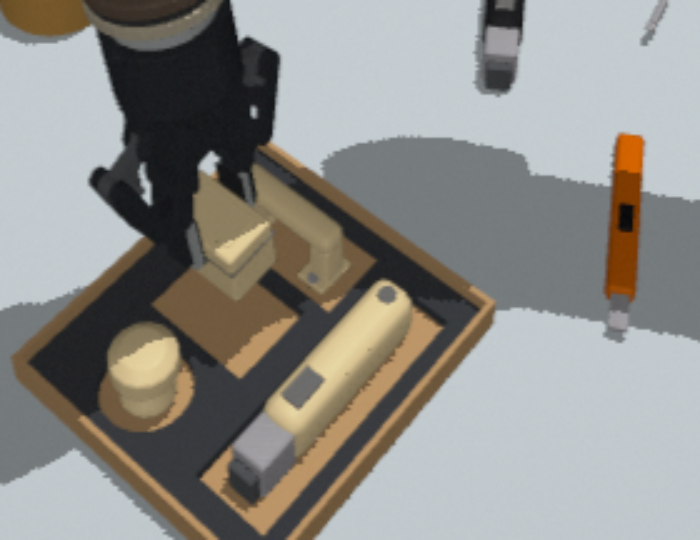

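>>> move_arm([
  [-0.2,0.8,0.5,0,2],
  [0,0,1.5,0,2],
  [0,0,0,0,2],
])

```text
clock: 45.4
ee_pos: [522.8, 233.2, 50.9]
ee_rot: [0.161, 0.985, -0.006, -0.063]
ft_force: [0.8, 0.1, -1.0]
grip_width: 0.433
```

```bash
python3 -c "
from h import *
plan(516,230,21,161.8)
for n in('top','side'):
  im,d=ctrl.capture(n);cv2.imwrite('pics/g2%s.png'%n,cv2.resize(im[320:440,200:360],(720,540)))"
```

```text
t 45.4 pos [522.8 233.2  50.9] th 161.3 tilt [-0.125  0.009 -0.992] F [ 0.8  0.1 -1. ] g 0.433 j7 0.36
shift cm [ 0.18 -0.43  3.05] twist -0.009 min rows shift 1 turn 1
```

View pics/g2side.png

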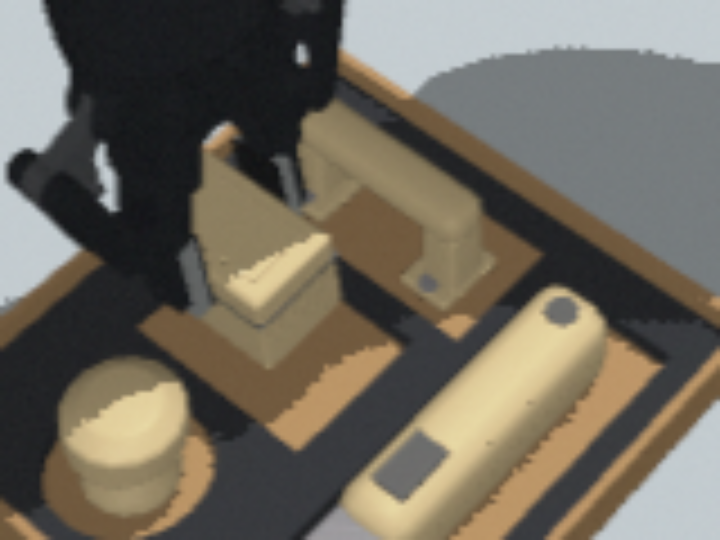

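>>> move_arm([
  [0.2,-0.35,0.5,0,2],
  [0,0,1.2,0,2],
  [0,0,0,0,2],
])

```text
clock: 45.88
ee_pos: [518.0, 231.0, 34.6]
ee_rot: [0.161, 0.985, -0.005, -0.062]
ft_force: [0.3, 0.3, -1.2]
grip_width: 0.435
```

```bash
python3 -c "
from h import *
plan(516,230,21,161.8)
for n in('top','side'):
  im,d=ctrl.capture(n);cv2.imwrite('pics/g3%s.png'%n,cv2.resize(im[320:440,200:360],(720,540)))"
```

```text
t 45.88 pos [518.  231.   34.6] th 161.3 tilt [-0.123  0.01  -0.992] F [ 0.3  0.3 -1.2] g 0.435 j7 0.35
shift cm [-0.   -0.11  1.38] twist -0.009 min rows shift 1 turn 1
```

View pics/g3side.png

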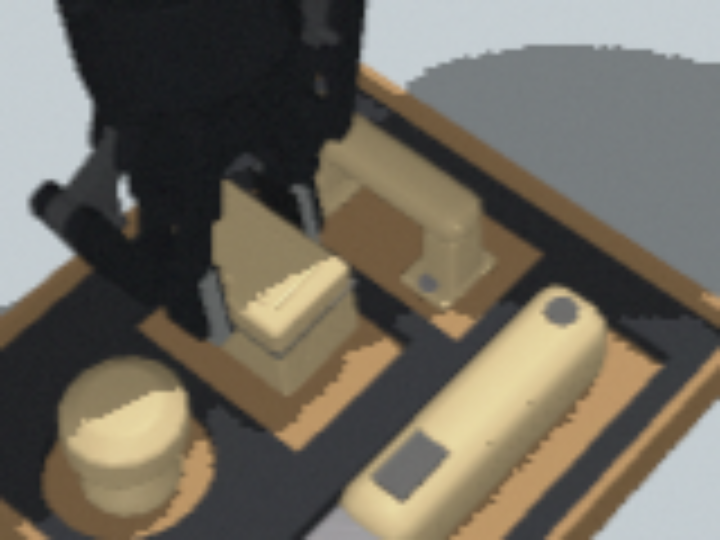

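>>> move_arm([
  [0,-0.1,0.7,0,2],
  [0,0,0.3,0,2],
  [0,0,0,0,2],
])

```text
clock: 46.35
ee_pos: [517.3, 230.7, 25.2]
ee_rot: [0.161, 0.985, -0.005, -0.061]
ft_force: [-0.9, 1.0, -1.0]
grip_width: 0.437
```

>>> move_arm([
  [0,0,0.2,0,2],
  [0,0,0.1,0,2],
  [0,0,0,0,2],
])

```text
clock: 46.72
ee_pos: [517.1, 230.8, 22.3]
ee_rot: [0.161, 0.985, -0.004, -0.061]
ft_force: [-0.8, -0.7, -1.0]
grip_width: 0.434
```

>>> move_arm([
  [0,0,0.15,0,2],
  [0,0,0.1,0,2],
  [0,0,0,0,2],
])

```text
clock: 47.1
ee_pos: [517.1, 230.9, 22.3]
ee_rot: [0.161, 0.985, -0.005, -0.06]
ft_force: [0.5, -0.6, -1.9]
grip_width: 0.436
```

>>> move_arm([
  [0,0,0.1,0,2],
  [0,0,0.1,0,2],
  [0,0,0,0,2],
])

```text
clock: 47.48
ee_pos: [517.1, 231.0, 22.1]
ee_rot: [0.161, 0.985, -0.005, -0.059]
ft_force: [-1.6, -0.9, 0.3]
grip_width: 0.435
```

```bash
python3 -c "
from h import *
plan(516,230,21,161.8)
for n in('top','side'):
  im,d=ctrl.capture(n);cv2.imwrite('pics/g4%s.png'%n,cv2.resize(im[320:440,200:360],(720,540)))"
```

```text
t 47.48 pos [517.1 231.   22.1] th 161.3 tilt [-0.119  0.009 -0.993] F [-1.6 -0.9  0.3] g 0.435 j7 0.34
shift cm [ 0.06 -0.13  0.13] twist -0.009 min rows shift 1 turn 1
```

View pics/g4side.png

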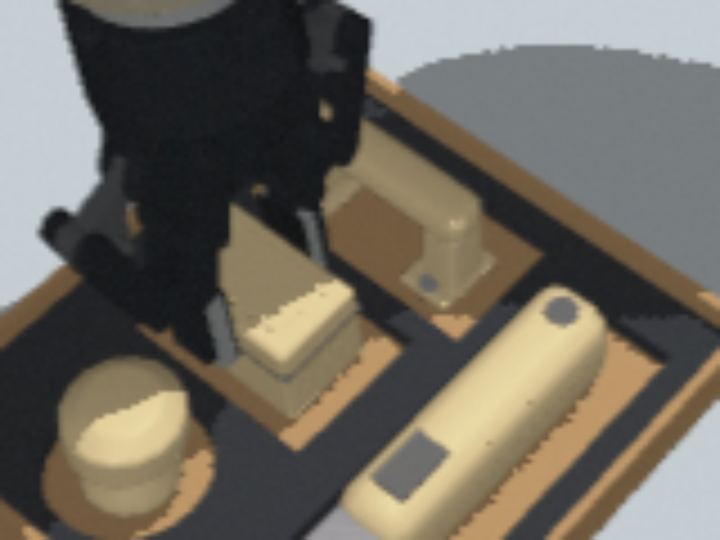

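Contact at 22 mm; about 21 was expected, and the slight pitch puts one edge down first. I'll press a touch to level it, then open.

>>> move_arm([
  [0,0,0.3,0,2],
  [0,0,0,0,2],
  [0,0,0,0,3.9],
  [0,0,0,0,4.5],
  [0,0,0,0,4.5],
  [0,0,0,0,4.5],
])

```text
clock: 48.32
ee_pos: [517.2, 231.8, 20.7]
ee_rot: [0.161, 0.985, -0.005, -0.059]
ft_force: [1.0, -0.1, 1.1]
grip_width: 0.528
```

```bash
python3 -c "
from h import *
plan(516,230,21,161.8)
for n in('top','side'):
  im,d=ctrl.capture(n);cv2.imwrite('pics/g5%s.png'%n,cv2.resize(im[320:440,200:360],(720,540)))"
```

```text
t 48.33 pos [517.2 231.8  20.7] th 161.3 tilt [-0.118  0.009 -0.993] F [ 1.  -0.1  1.1] g 0.528 j7 0.33
shift cm [ 0.06 -0.21 -0.01] twist -0.009 min rows shift 1 turn 1
```

View pics/g5side.png

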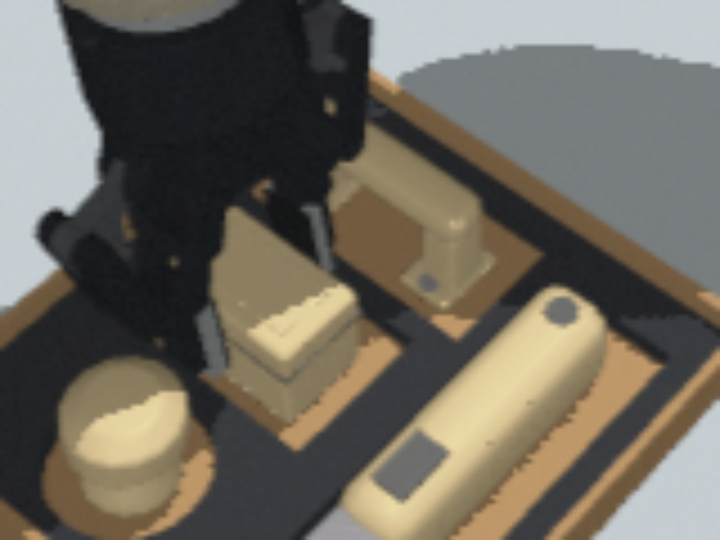

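Released; the case stays down. Lifting straight off and backing away.

>>> move_arm([
  [0,0,-1.5,0,4.5],
  [0,0,-3,0,4.5],
  [0,0,-4,0,4.5],
  [0,0,-4,0,4.5],
  [0,-5,0,0,4.5],
  [0,-6,0,0,4.5],
  [0,-6,0,0,4.5],
  [0,-6,0,0,4.5],
  [0,-5,0,0,4.5],
  [0,0,0,0,4.5],
])

```text
clock: 49.68
ee_pos: [443.4, -40.6, 165.3]
ee_rot: [0.16, 0.986, -0.004, -0.055]
ft_force: [0.4, 1.6, -0.8]
grip_width: 0.527
```

```bash
python3 -c "
from h import *
plan(516,230,21,161.8)
im,d=ctrl.capture('side');cv2.imwrite('pics/h1.png',im)"; python3 chk.py c6; python3 -c "
import cv2,numpy as np;cv2.imwrite('pics/h2.png',np.load('cur.npz')['im'])"
```

```text
t 49.67 pos [443.4 -40.6 165.3] th 161.4 tilt [-0.11   0.01  -0.994] F [ 0.4  1.6 -0.8] g 0.527 j7 0.94
shift cm [ 0.17 28.32 13.81] twist -0.006 min rows shift 6 turn 1
foam z 12.7
box xy [ 62.9 -31.2] [41.  38.9] 18.0 z med/97% 47.3 52.1
box xy [ -2.6 -33.4] [61.5 38.5] 89.7 z med/97% 45.3 49.4
box xy [-69.5 -34.8] [81.1 19.7] 88.9 z med/97% 50.1 53.7
box xy [-5.4 54.9] [ 28.8 140.9] 89.5 z med/97% 40.0 44.3
```

View pics/h1.png

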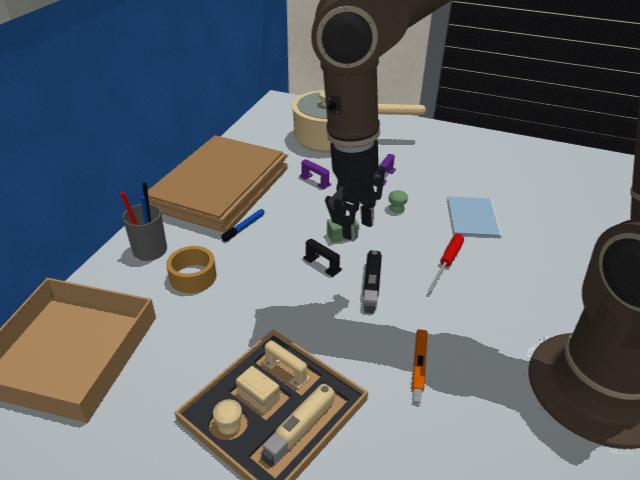

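View pics/c6.png

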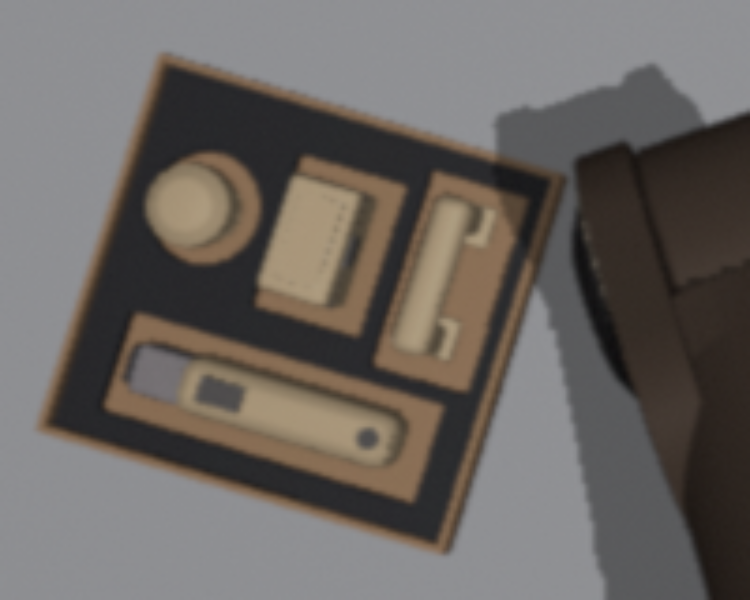

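```bash
python3 - <<'E'
from h import *
D=np.load("cur.npz");P=cloud("top",D["d"])
D0=np.load("top0.npz");P0=cloud("top",D0["d"])
a=np.radians(71.8);u=np.array([np.cos(a),np.sin(a)]);v=np.array([-u[1],u[0]])
def pl(P,c,ax,hx,hy):
    a=np.radians(ax);u=np.array([np.cos(a),np.sin(a)]);v=np.array([-u[1],u[0]])
    q=P[...,:2]-np.array(c);x=q@u;y=q@v;m=(abs(x)<hx)&(abs(y)<hy)&(P[...,2]>25)
    s=np.linalg.lstsq(np.c_[x[m],y[m],np.ones(m.sum())],P[...,2][m],rcond=None)[0];return s.round(3),m.sum()
c=np.array([486.9,244.])
print("case in box",pl(P,c-2.6*u-33.4*v,161.8,26,15)); print("on bench",pl(P0,(539.4,-332.3),22.9,26,15))
print("handle in box",pl(P,c-4*u+55*v,71.8,55,10)); print("on bench",pl(P0,(637.8,-115),88.8,55,10))
z=P[...,2]
for n,(uu,vv) in dict(case_sage=(384,250),handle_ch=(320,305),knob_sage=(460,292),side_ch=(330,249)).items():
    d=cv2.absdiff(D["im"],D0["im"])[vv-22:vv+22,uu-22:uu+22].mean();print(n,"diff",d.round(1))
E
```

```text
case in box (array([-7.0000e-03, -3.0000e-03,  4.5407e+01]), np.int64(408))
on bench (array([9.0000e-03, 5.0000e-03, 4.1233e+01]), np.int64(411))
handle in box (array([-1.8000e-02,  3.6000e-02,  4.0008e+01]), np.int64(574))
on bench (array([-1.2000e-02, -5.2000e-02,  3.6292e+01]), np.int64(569))
case_sage diff 12.9
handle_ch diff 46.2
knob_sage diff 13.4
side_ch diff 23.7
```

View pics/h2.png

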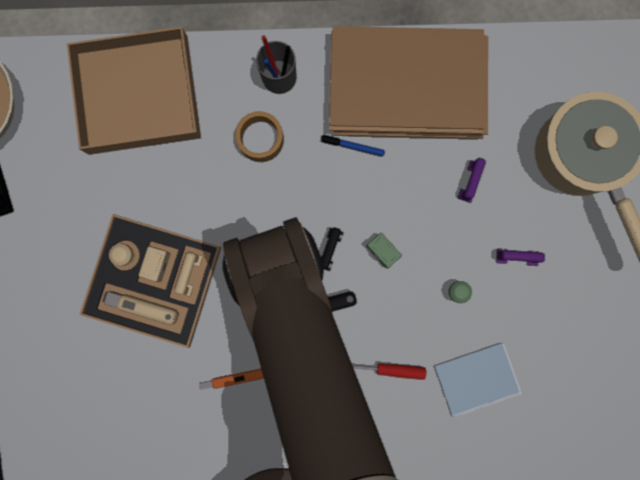

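All four lie level and 4 mm above their bench heights, so they are fully down. The other orders' parts are where they were: sage case (384,250), sage knob (460,292), charcoal side handle (330,249) and charcoal handle (~(320,305)). The arm is high and touching nothing, so I'm handing in.

```bash
python3 -c "
from cell import ctrl
print(ctrl.sign_off())"
```

```text
the job is handed in; nothing more can be done
None
```

The four cream fittings (pan handle, side handle, lid knob and case of screws) are in the gift box, in that order. Each is right way up in its own cut-out. I handed the job in at about 49.8 s of the 109 s allowed; no verdict came back.

**Last checks:**
- **Height:** every top reads about 4 mm higher than it did on the bench, which is the box floor. The case and pan handle tops measured level.
- **Position:** all four lie inside their cut-outs, at box (-5, 55), (-70, -35), (63, -31) and (-3, -33) mm. The knob and case are a few mm off centre.
- **Other orders:** the charcoal and sage fittings look unmoved in the last top and side views. The arm hid most of the charcoal handle from above, but the side view shows it in place.

**What disagreed:**
- **Tool tilt:** the tool drifted up to about 8° off vertical during the moves, and I could not fully correct it. I chose the jaw directions so the knob and case still went down level.
- **Contact force:** for the knob and case I felt little or no contact force. I judged them down by the tool stopping and by the depth afterwards.
- **Camera agreement:** the side camera disagreed with the top one by up to about 4 mm, within the play round each fitting.

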